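Demould the cheese bricks from under the rack

ROBOT

A 6-joint arm with a two-finger parallel gripper is mounted at the origin on the work surface. World frame = base frame: x ahead of the robot, y to its left, z up, the work surface at z = 0. Lengths are in m, angles in degrees, forces in N, time in s.
With the tool pointing down it reaches from about 0.25 to 0.775 m from the base axis. Payload 8.9 kg.
Tool frame: the origin (TCP) lies midway between the tips of the shut fingers; the grasp point (between the pads) lies 19 mm behind it; z points along the fingers, y is the line along which they close (so a half turn about z gives the same grasp; the last joint's range is limited). The gripper opens to 85 mm and grips with 20 to 120 N. Pads are 22 mm wide; open, the fingers measure 114 mm over their backs; the gripper's body (76 mm by 85 mm) begins 54 mm behind the grasp point. The pads swing forward as they close: fully open they stand 13 mm farther back than shut.
Start: joints at [63.696, 16.656, -8.789, 64.555, 0, 82.019], TCP at [0.165, 0.498, 0.231] pointing down, gripper open.
Joint ranges: [-144.48, 144.48], [-52.06, 99.96], [-74.48, 78.29], [-112.23, 115.85], [-86.99, 84.42], [-180, 180]. Speed limits (degrees/s): [127.2, 127.2, 159.86, 180, 180, 180].

INTERFACE

Orientations are given as a 3x3 rotation matrix whose columns are the frame's x, y, z axes.
In Python, from station import manip gives the robot as it stands.
- The arm moves only by the tool move_arm, never from a script. Its argument "plan" is a list of rows, each a list of 7 numbers: the shift along the tool's x, y, z scaled (see below), then the turn, a rotation vector about the tool's x, y, z scaled (see below), then the closure, from -1 (fully open) to 1 (shut). In form: [[dx, dy, dz, wx, wy, wz, grip], ...]. A call has 1 to 12 rows; each row shifts and turns the commanded pose from where the row before left it, along the tool's axes as they then stand; what a row does not reach is not made up. The controller multiplies each number of a shift by 0.05 m and each number of a turn by 5 degrees. A row lasts 1/10 s, in which the tool goes at most 50 mm and 8.59 degrees, less where a joint would pass 70% of its speed; a pose out of reach is approached as far as the arm can. A call with a number of a shift or a turn outside -1 to 1 is refused whole. A call with a gripper value outside its range is refused whole. The fingers move at their own pace and stop on an object; the grip force is fixed at half the most. Time passes only in rows, so rows that do not move let the fingers close. It gives the time, the measured TCP pose, the force, the opening and the grip force at its end, in the units of the state.
- manip.get_obs(): the state, without advancing time (a new reading comes with each control period).
- manip.camera(name): name is "scene" or "top"; returns the picture (420x560x3 uint8, red, green, blue); there is no depth.
- manip.camera_params(name): a dict with "fx", "fy", "cx", "cy" (pixels), "position" and "rotation" of the camera in the world. Camera axes: x right, y down, z forward; pixel columns grow to the right and rows downward; lengths in m; the calibration is good to about 2 mm. A picture is of the moment at which its call begins. camera_params takes no time and is no camera call.
- manip.sign_off(): hands the job in; it is judged then, once.
The state is a dict: "time_s": time; "qpos": joint angles; "joint_velocities": joint speeds; "effort": joint torques, N m; "ee_pos": TCP position; "eef_rot": TCP orientation; "contact_force": force on the tool from outside, world axes, zero at the start; "wrist_torque": the same for the moment, N m; "finger_gap": finger opening in m; "grasp_force": force on a finger pad.
Only numpy, scipy, OpenCV 4.12 (cv2) and the standard library are available. Lean on these libraries where they do the work, as an engineer would, in place of code of your own. Each camera call takes 0.05 s, during which the arm holds its last target. There are 200 camera calls.

TASK

With the long-handled scoop that lies on the wire shelf, draw all three white square tube moulds out from under the low shelf until they are fully in front of it, without striking the shelf's underside, and put the scoop back on top of the shelf. Lay every mould in a channel of the cradle with its cheese still inside (some moulds may already be empty), and only when all are in, push each stuck cheese right out of the far end onto the ripening tray with the pusher. Leave the moulds in the cradle and the pusher back on its rubber mat, never touch a cheese with the gripper, and do not disturb the other things on the bench.

Things in the scene. Friction and masses are not known exactly. Their poses are not given: they have to be found in the camera images.
- rack: Low rack, fixed: wire shelf 300 (x) x 360 (y) mm on four 20 mm posts at its corners. Origin on the bench under the middle of the shelf's front edge (nearest the robot); x to the back, y left. Below it 155 mm clear, 340 mm between posts. Shelf's flat top at z = 167 mm, posts end at 172; cheeses at its back. Moulds lie on the bench below, along x, about 100 mm apart, up to 130 mm behind the edge.
- frame: The underside frame of that wire shelf (the overhang that must not be struck), same origin and axes as the rack: a 300 x 360 mm slab with its lower face at z = 155 mm.
- mould0: White plastic tube mould, open at both ends: 100 mm long, 52 x 52 mm outside, square bore 42 x 42 mm, walls 5 mm, about 0.12 kg. Origin at its centre (26 mm above what it lies on), x along the tube.
- mould1: White plastic tube mould, open at both ends: 100 mm long, 52 x 52 mm outside, square bore 42 x 42 mm, walls 5 mm, about 0.12 kg. Origin at its centre (26 mm above what it lies on), x along the tube.
- mould2: White plastic tube mould, open at both ends: 100 mm long, 52 x 52 mm outside, square bore 42 x 42 mm, walls 5 mm, about 0.12 kg. Origin at its centre (26 mm above what it lies on), x along the tube.
- cheese0: Firm ash-grey cheese brick 80 x 40 x 40 mm, about 0.2 kg, stuck by friction (a few newtons) in mould0, within 10 mm of its middle (one to three of the three cheeses are present; a mould without one is empty). Origin at its centre, x along its length (along the tube).
- cheese1: Firm ash-grey cheese brick 80 x 40 x 40 mm, about 0.2 kg, stuck by friction (a few newtons) in mould1, within 10 mm of its middle (one to three of the three cheeses are present; a mould without one is empty). Origin at its centre, x along its length (along the tube).
- cheese2: Firm ash-grey cheese brick 80 x 40 x 40 mm, about 0.2 kg, stuck by friction (a few newtons) in mould2, within 10 mm of its middle (one to three of the three cheeses are present; a mould without one is empty). Origin at its centre, x along its length (along the tube).
- scoop: White drag scoop, 0.16 kg: back wall 88 mm wide, 45 high, and two cheeks reaching 110 mm towards the handle, 80 mm clear between them; no floor or top. Origin at the foot of the back wall's inner face, mid width; x from handle to wall (4 mm thick), z up. Stands by itself; at the start on the shelf, x to the rack's -y. Lowered over a mould with its wall behind it, it draws the mould along.
- scoop_grip (a point): Grip point in the middle of the scoop's straight bar handle, at x = -200 mm, z = 68 mm from the scoop's origin. The bar is 20 mm wide (y), 22 mm high (57 to 79 mm above the scoop's foot) and runs above the scoop from its back wall (bracket 81 mm high) to x = -324 mm.
- cradle: Demoulding cradle, fixed: white plate 290 (x) x 110 (y) mm, 8 mm thick; three channels along y, 58 mm wide, at x = -92, 0, 92 mm, between rails rising to z = 20. Origin at the centre of its underside. A mould lies in a channel, tube along y, centred at y = 0; a lip 4 mm high at the +y end (inner face y = 50) stops the mould's wall while the cheese passes over it. The pusher goes in at -y.
- channel0 (a point): Middle of the floor of the cradle's channel at x = -92 mm, 8 mm above the bench.
- channel1 (a point): Middle of the floor of the cradle's channel at x = 0 mm, 8 mm above the bench.
- channel2 (a point): Middle of the floor of the cradle's channel at x = 92 mm, 8 mm above the bench.
- tray: Ripening tray with a wire grid, fixed against the +y end of the cradle: 300 (x) x 150 (y) mm, flat surface at z = 10 mm, rims 22 mm high on the other three sides. Origin at the centre of its underside; same directions as the cradle. A mould's bore in the cradle is 3 mm above its surface.
- pusher: Pusher rod, 0.2 kg, 190 mm long, lying level along its y axis: a square white head 34 x 34 mm whose face is at y = +150 mm, a thin rod, and a white handle 20 mm wide (x), 34 mm high (z), from y = -40 to +40 mm. Origin on its axis in the middle of the handle, 17 mm above what it lies on.
- pusher_head (a point): Centre of the face of the pusher's head, 150 mm along +y from the pusher's origin.
- mat: Black rubber mat, fixed, 150 (x) x 220 (y) mm, 3 mm thick, where the pusher lies. Origin at the centre of its underside.
- ripe0: Cone-shaped ripened cheese 68 mm wide, 75 mm high, standing on the bench (bystander). Origin at the centre of its underside.
- ripe1: Cone-shaped ripened cheese 68 mm wide, 75 mm high, standing on the bench (bystander). Origin at the centre of its underside.
- jar: Glass jar 60 mm wide, 80 mm high (bystander). Origin at the centre of its underside.
- beaker: Steel beaker 72 mm wide, 75 mm high (bystander). Origin at the centre of its underside.
- brush: Brush lying on the bench (bystander).
- spray: White bottle 60 mm wide, 140 mm high (bystander). Origin at the centre of its underside.

How it is judged:
By the outcome, as a careful person would: the job done as asked, in the order asked, and still so for the second after the job is handed in, with the robot touching nothing.
Of cheese0, cheese1, cheese2 only 1 to 3 are there at a start; the rules pass over those that are not, and their reading is None.
At some moment in a run one of pusher may be knocked a few centimetres aside while the robot is not near it.
Once in a run the grip may slacken for a moment while it holds something.
It also fails if it takes over 208 s, if anything falls off the work surface, if the arm or the gripper's body presses on something with over 40 N, if the wrist force passes 120 N, or if a joint passes its speed limit or range.

## Working session

There is one attempt and no reset: what is moved stays moved. The work goes in short steps, Python scripts to look and compute and a tool call to move; the robot and the scene stay as the last step left them, time stands still between calls to the robot, and variables do not carry over. Pictures are saved under pics/ and viewed, at most 14 in all, crops included, and the job is handed in when it is done.

Besides the shell and the picture viewer there is one more tool, called after ">>>" as name(argument=value, ...), one argument or row to a line, values as JSON. move_arm: Moves the arm, as the interface text tells. Its arguments: {"type":"object","properties":{"plan":{"type":"array","items":{"type":"array","items":{"type":"number"}}}},"required":["plan"]}

```bash
ls; mkdir -p pics; python3 - <<'E'
from station import manip
import cv2
for n in ("scene","top"):
    im=manip.camera(n); cv2.imwrite(f"pics/{n}0.png",im[:,:,::-1])
    p=manip.camera_params(n); print(n,p)
o=manip.get_obs(); print(o)
E
```

```text
pics
scene {'fx': 436.63551197034025, 'fy': 436.63551197034025, 'cx': 284.92416702915494, 'cy': 210.8838335001037, 'position': array([-0.31907903, -0.21263618,  1.08744255]), 'rotation': array([[ 0.15950713, -0.72289871,  0.67229081],
       [-0.98717969, -0.11279415,  0.11293246],
       [-0.00580826, -0.68168537, -0.73162239]])}
top {'fx': 469.5101101416227, 'fy': 469.5101101416227, 'cx': 289.8222205441587, 'cy': 206.7390398767183, 'position': array([ 0.21224711, -0.06525814,  1.79761121]), 'rotation': array([[-0.01610829, -0.98593373,  0.16635863],
       [-0.99975722,  0.01838364,  0.01214647],
       [-0.0150339 , -0.16612259, -0.9859905 ]])}
{'time_s': 0.1, 'qpos': array([ 6.36946254e+01,  1.66877022e+01, -8.82480319e+00,  6.45541049e+01,
        1.60884382e-03,  8.20209312e+01]), 'joint_velocities': array([-0.01973202, -0.12090142,  0.08131288, -0.08736547, -0.01856535,
       -0.03682404]), 'effort': array([ 1.50326694e-03, -5.37977779e+01,  3.31917572e+01,  9.33365431e-03,
       -2.08564547e-04,  1.34911755e-05]), 'ee_pos': array([0.16487724, 0.49804767, 0.23078422]), 'eef_rot': array([[-9.49281160e-01,  3.14428031e-01, -5.40370342e-04],
       [ 3.14428438e-01,  9.49280621e-01, -1.02973521e-03],
       [ 1.89185481e-04, -1.14741603e-03, -9.99999324e-01]]), 'contact_force': array([-0.21892577,  0.21417615, -0.29660524]), 'wrist_torque': array([-0.03034662, -0.0178708 ,  0.05987088]), 'grasp_force': 0.0, 'finger_gap': 0.08531342522942796}
```

View pics/scene0.png

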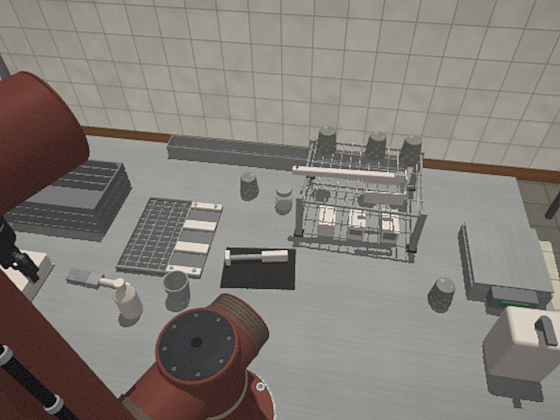

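View pics/top0.png

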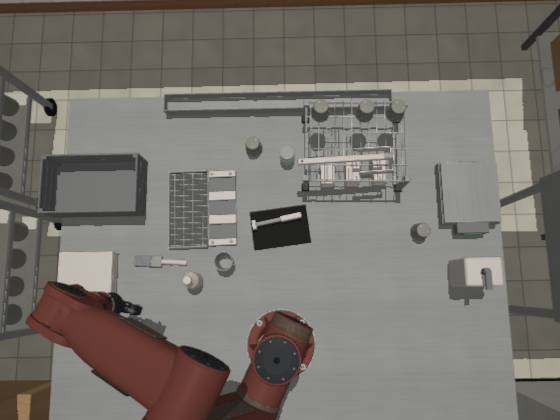

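The scene view shows the rack at about (360,190), with the scoop bar on it from (293,172) to (405,180) and moulds under the front edge at (327,222), (357,222) and (388,228). The pusher lies on the mat at (258,257), and the cradle and tray are at (170,235). The top view agrees. Next I enlarge the crops.

```bash
python3 - <<'E'
import cv2
a=cv2.imread("pics/scene0.png")[115:265,280:440]; cv2.imwrite("pics/c1.png",cv2.resize(a,(640,600),interpolation=cv2.INTER_CUBIC))
b=cv2.imread("pics/top0.png")[90:210,290:420]; cv2.imwrite("pics/c2.png",cv2.resize(b,(650,600),interpolation=cv2.INTER_CUBIC))
b=cv2.imread("pics/top0.png")[155:265,155:320]; cv2.imwrite("pics/c3.png",cv2.resize(b,None,fx=4.5,fy=4.5,interpolation=cv2.INTER_CUBIC))
E
```

```text
(no output)
```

View pics/c1.png

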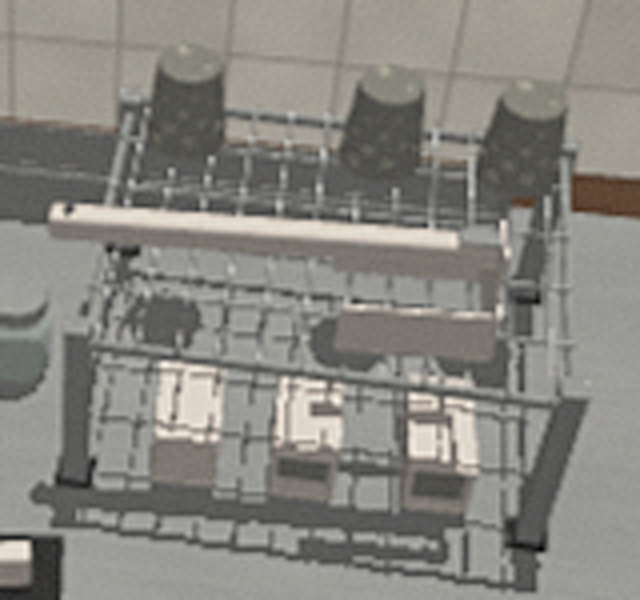

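View pics/c2.png

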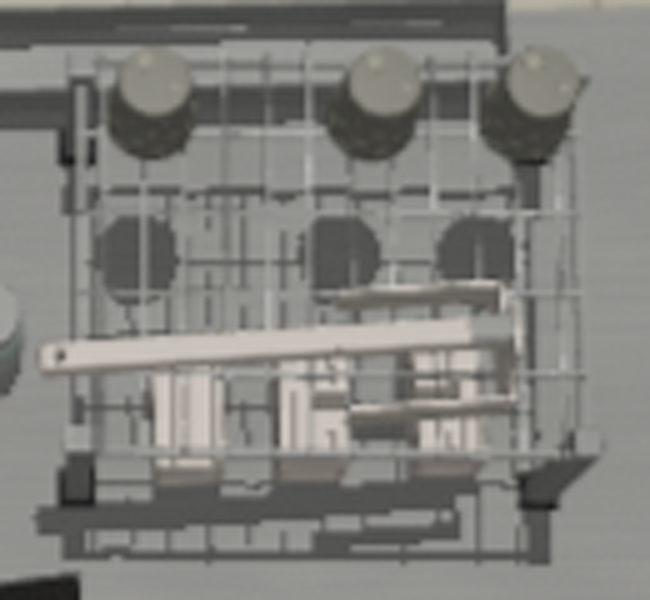

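View pics/c3.png

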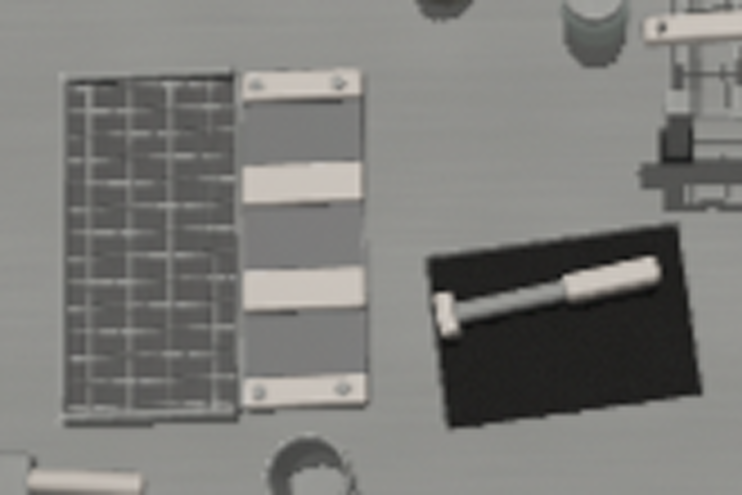

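The crops show the scoop bar in c2 from (45,358) to (515,325) with its wall on the right. The three moulds sit side by side under the front edge: the left front looks filled, the other two show dark recessed openings. In c3 the cradle channels are at the grey bands with rails between them, and the pusher head is on the left at (447,315).

```bash
cat > h.py <<'E'
import numpy as np, cv2
from station import manip
def ray(n,u,v):
    p=manip.camera_params(n); d=p['rotation']@np.array([(u-p['cx'])/p['fx'],(v-p['cy'])/p['fy'],1]); return np.array(p['position']),d
def cast(n,uv,z):
    o,d=ray(n,*uv); return o+d*(z-o[2])/d[2]
def proj(n,P):
    p=manip.camera_params(n); c=p['rotation'].T@(np.array(P)-p['position']); return np.array([p['fx']*c[0]/c[2]+p['cx'],p['fy']*c[1]/c[2]+p['cy']])
def tri(a,b):
    A=[];B=[]
    for n,uv in (("scene",a),("top",b)):
        o,d=ray(n,*uv); d/=np.linalg.norm(d); M=np.eye(3)-np.outer(d,d); A.append(M);B.append(M@o)
    return np.linalg.lstsq(np.vstack(A),np.hstack(B),rcond=None)[0]
def snap(n,name,box=None,s=1):
    im=manip.camera(n)[:,:,::-1]
    cv2.imwrite(f"pics/{name}_full.png",im)
    if box: x0,y0,x1,y1=box; im=im[y0:y1,x0:x1]
    cv2.imwrite(f"pics/{name}.png",cv2.resize(im,None,fx=s,fy=s,interpolation=cv2.INTER_CUBIC)); 
def st():
    o=manip.get_obs(); np.set_printoptions(precision=4,suppress=True)
    print(round(o['time_s'],2),o['ee_pos'],'F',o['contact_force'].round(1),'gap',round(o['finger_gap'],4),'gf',round(o['grasp_force'],1),'q',o['qpos'].round(1)); print(o['eef_rot'])
E
python3 - <<'E'
from h import *
np.set_printoptions(precision=4,suppress=True)
c1=lambda x,y:(280+(x-1.5)/4,115+(y-1.5)/4); c2=lambda x,y:(290+(x-2)/5,90+(y-2)/5); c3=lambda x,y:(155+(x-1.75)/4.5,155+(y-1.75)/4.5)
print("posts top tri",tri(c1(75,338),c2(78,436)),tri(c1(578,401),c2(588,440)))
print("posts top z172", [cast("top",c2(*p),.172)[:2] for p in ((78,436),(588,440))],[cast("scene",c1(*p),.172)[:2] for p in ((75,338),(578,401))])
print("post feet",[cast("scene",c1(*p),0)[:2] for p in ((73,482),(525,545))],[cast("top",c2(*p),0)[:2] for p in ((76,503),(540,505))])
print("bar", [cast("top",c2(*p),.246)[:2] for p in ((42,358),(470,331),(517,333))],[cast("scene",c1(*p),.246)[:2] for p in ((50,212),(458,240),(505,233))])
print("cheek ends", [cast("top",c2(*p),.212)[:2] for p in ((335,298),(348,411),(503,283),(518,402))],[cast("scene",c1(*p),.212)[:2] for p in ((335,310),(497,318))])
print("mould top front edges z52", [[cast("scene",c1(*p),.052)[:2] for p in q] for q in (((155,437),(217,443)),((271,450),(336,460)),((403,464),(474,476)))])
print("mould bottom front edges", [[cast("scene",c1(*p),.0)[:2] for p in q] for q in (((153,480),(214,487)),((270,492),(332,500)),((403,505),(470,513)))])
print("mould top, top", [[cast("top",c2(*p),.052)[:2] for p in q] for q in (((153,468),(217,470)),((277,466),(345,468)),((415,462),(483,466)))])
print("rail ends z20",[cast("top",c3(*p),.02)[:2] for p in ((243,85),(361,82),(243,183),(362,181),(243,290),(363,286),(243,394),(366,389))])
im=cv2.imread("pics/top0.png"); g=cv2.cvtColor(im,cv2.COLOR_BGR2HSV)
m=((g[:,:,2]<50)).astype(np.uint8)*255; m[:, :240]=0;m[:,315:]=0;m[:200]=0;m[255:]=0
cs=cv2.findContours(m,cv2.RETR_EXTERNAL,cv2.CHAIN_APPROX_NONE)[0]; r=cv2.minAreaRect(max(cs,key=cv2.contourArea)); bp=cv2.boxPoints(r)
print("mat",[cast("top",p,.003)[:2] for p in bp],cast("top",r[0],.003))
print("pusher top", [cast("top",c3(*p),.037)[:2] for p in ((566,290),(658,269))], "head",cast("top",c3(447,314),.037)[:2],[cast("top",c3(*p),.037)[:2] for p in ((434,296),(441,334))])
E
```

```text
posts top tri [ 0.5986 -0.101   0.1479] [ 0.5881 -0.4682  0.1507]
posts top z172 [array([ 0.5932, -0.1015]), array([ 0.5832, -0.4618])] [array([ 0.5748, -0.1029]), array([ 0.5677, -0.4636])]
post feet [array([ 0.5808, -0.1033]), array([ 0.5721, -0.4616])] [array([ 0.5799, -0.1026]), array([ 0.5714, -0.4636])]
bar [array([ 0.6308, -0.0765]), array([ 0.6439, -0.3681]), array([ 0.6418, -0.3999])] [array([ 0.6267, -0.076 ]), array([ 0.6415, -0.3676]), array([ 0.6541, -0.4008])]
cheek ends [array([ 0.679, -0.282]), array([ 0.5979, -0.2878]), array([ 0.6874, -0.3994]), array([ 0.602 , -0.4054])] [array([ 0.592 , -0.2868]), array([ 0.6015, -0.4004])]
mould top front edges z52 [[array([ 0.5934, -0.1659]), array([ 0.5947, -0.2147])], [array([ 0.5939, -0.257 ]), array([ 0.5915, -0.3075])], [array([ 0.5954, -0.359 ]), array([ 0.5916, -0.4132])]]
mould bottom front edges [[array([ 0.5929, -0.167 ]), array([ 0.5932, -0.2163])], [array([ 0.595 , -0.2612]), array([ 0.5943, -0.3108])], [array([ 0.5979, -0.3669]), array([ 0.5979, -0.4196])]]
mould top, top [[array([ 0.5953, -0.1606]), array([ 0.5928, -0.2091])], [array([ 0.595 , -0.2547]), array([ 0.5925, -0.3062])], [array([ 0.5961, -0.3593]), array([ 0.592 , -0.4106])]]
rail ends z20 [array([0.6494, 0.271 ]), array([0.65  , 0.1686]), array([0.563 , 0.2699]), array([0.5628, 0.1675]), array([0.4701, 0.2687]), array([0.4717, 0.1663]), array([0.3814, 0.2676]), array([0.3838, 0.1635])]
mat [array([0.4948, 0.1133]), array([ 0.5218, -0.1014]), array([ 0.3769, -0.1187]), array([0.3504, 0.0932])] [ 0.4355 -0.0034  0.003 ]
pusher top [array([ 0.4627, -0.0071]), array([ 0.4791, -0.0848])] head [0.4441 0.0933] [array([0.4596, 0.1042]), array([0.4273, 0.0984])]
```

```bash
cat >> h.py <<'E'
def rel(P,yaw=None,o=None):
    "units to move: shift in tool axes after turn to yaw (angle of tool y in world), turn about tool z first"
    o=o or manip.get_obs(); R=o['eef_rot']; cur=np.degrees(np.arctan2(R[1,1],R[0,1]))
    if yaw is not None:
        d=(yaw-cur+180)%360-180; print('turn wz units',round(-d/5,2))
        y=np.radians(yaw); R=np.array([[-np.cos(y+np.pi/2)*-1,np.cos(y),0],[np.sin(y+np.pi/2),np.sin(y),0],[0,0,-1]])
    print('yaw',cur.round(2),'shift units',(R.T@(np.array(P)-o['ee_pos'])/.05).round(3))
E
python3 - <<'E'
from h import *
np.set_printoptions(precision=4,suppress=True)
rel([.45,-.1,.33],2.6); rel([.634,-.2,.33],2.6)
print("beaker",cast("top",(224,262),.075),"jar",cast("scene",(284,190),.08),"ripe",cast("top",(253,143),.075),"spray",cast("top",(191,280),.14))
E
```

```text
turn wz units 13.81
yaw 71.67 shift units [-12.207   5.154  -1.984]
turn wz units 13.81
yaw 71.67 shift units [-14.372   8.739  -1.984]
beaker [0.3025 0.1999 0.075 ] jar [ 0.6992 -0.0391  0.08  ] ripe [0.7519 0.0924 0.075 ] spray [0.2384 0.3052 0.14  ]
```

>>> move_arm(
  plan=[
    [0, 0, -0.2, 0, 0, 1, -1],
    [0, 0, -0.2, 0, 0, 1, -1],
    [0, 0, -0.2, 0, 0, 1, -1],
    [0, 0, -0.2, 0, 0, 1, -1],
    [0, 0, -0.2, 0, 0, 1, -1],
    [0, 0, -0.2, 0, 0, 1, -1],
    [0, 0, -0.2, 0, 0, 1, -1],
    [0, 0, -0.2, 0, 0, 1, -1],
    [0, 0, -0.2, 0, 0, 1, -1],
    [0, 0, -0.2, 0, 0, 1, -1],
    [0, 0, 0, 0, 0, 1, -1],
    [0, 0, 0, 0, 0, 1, -1],
  ],
)

```text
time_s: 1.3
ee_pos: [0.1651, 0.4984, 0.3313]
eef_rot: [[-0.199, 0.98, -0.0], [0.98, 0.199, -0.0], [-0.0, -0.0, -1.0]]
contact_force: [0.1, -0.5, 0.5]
finger_gap: 0.0855
grasp_force: 0.0
```

>>> move_arm(
  plan=[
    [0, 0, 0, 0, 0, 1, -1],
    [0, 0, 0, 0, 0, 0.8, -1],
    [0, 0, 0, 0, 0, 0, -1],
  ],
)

```text
time_s: 1.6
ee_pos: [0.1649, 0.4982, 0.331]
eef_rot: [[-0.046, 0.999, -0.0], [0.999, 0.046, -0.001], [-0.001, -0.0, -1.0]]
contact_force: [-0.1, 0.1, 0.1]
finger_gap: 0.0854
grasp_force: 0.0
```

>>> move_arm(
  plan=[
    [-0.79, 0.485, 0, 0, 0, 0, -1],
    [-0.79, 0.485, 0, 0, 0, 0, -1],
    [-0.79, 0.485, 0, 0, 0, 0, -1],
    [-0.79, 0.485, 0, 0, 0, 0, -1],
    [-0.79, 0.485, 0, 0, 0, 0, -1],
    [-0.79, 0.485, 0, 0, 0, 0, -1],
    [-0.79, 0.485, 0, 0, 0, 0, -1],
    [-0.79, 0.485, 0, 0, 0, 0, -1],
    [-0.79, 0.485, 0, 0, 0, 0, -1],
    [-0.79, 0.485, 0, 0, 0, 0, -1],
    [-0.79, 0.485, 0, 0, 0, 0, -1],
    [-0.79, 0.485, 0, 0, 0, 0, -1],
  ],
)

```text
time_s: 2.8
ee_pos: [0.4786, 0.0366, 0.3313]
eef_rot: [[-0.049, 0.999, 0.0], [0.999, 0.049, 0.0], [0.0, 0.0, -1.0]]
contact_force: [1.3, 0.4, -0.2]
finger_gap: 0.0857
grasp_force: 0.0
```

>>> move_arm(
  plan=[
    [-0.79, 0.485, 0, 0, 0, 0, -1],
    [-0.79, 0.485, 0, 0, 0, 0, -1],
    [-0.79, 0.485, 0, 0, 0, 0, -1],
    [-0.79, 0.485, 0, 0, 0, 0, -1],
    [-0.79, 0.485, 0, 0, 0, 0, -1],
    [-0.79, 0.485, 0, 0, 0, 0, -1],
    [0, 0, 0, 0, 0, 0, -1],
    [0, 0, 0, 0, 0, 0, -1],
    [0, 0, 0, 0, 0, 0, -1],
  ],
)

```text
time_s: 3.7
ee_pos: [0.6339, -0.1907, 0.3314]
eef_rot: [[-0.048, 0.999, -0.0], [0.999, 0.048, 0.0], [0.0, -0.0, -1.0]]
contact_force: [1.0, 0.0, -0.6]
finger_gap: 0.0853
grasp_force: 0.0
```

```bash
python3 - <<'E'
from h import *
st(); rel([.634,-.19,.216],2.6)
E
```

```text
3.7 [ 0.6339 -0.1907  0.3314] F [ 1.   0.  -0.6] gap 0.0853 gf 0.0 q [-23.1  32.1  29.9  87.8   0.   64.2]
[[-0.0482  0.9988 -0.0004]
 [ 0.9988  0.0482  0.0004]
 [ 0.0004 -0.0004 -1.    ]]
turn wz units 0.03
yaw 2.76 shift units [0.014 0.003 2.308]
```

>>> move_arm(
  plan=[
    [0, 0, 0.5, 0, 0, 0, -1],
    [0, 0, 0.5, 0, 0, 0, -1],
    [0, 0, 0.5, 0, 0, 0, -1],
    [0, 0, 0.4, 0, 0, 0, -1],
    [0, 0, 0.4, 0, 0, 0, -1],
    [0, 0, 0, 0, 0, 0, -1],
    [0, 0, 0, 0, 0, 0, 1],
    [0, 0, 0, 0, 0, 0, 1],
    [0, 0, 0, 0, 0, 0, 1],
    [0, 0, 0, 0, 0, 0, 1],
    [0, 0, 0, 0, 0, 0, 1],
    [0, 0, 0, 0, 0, 0, 1],
  ],
)

```text
time_s: 4.9
ee_pos: [0.6346, -0.1915, 0.2168]
eef_rot: [[-0.047, 0.999, 0.001], [0.999, 0.047, -0.0], [-0.0, 0.001, -1.0]]
contact_force: [0.1, 1.9, 3.4]
finger_gap: 0.0189
grasp_force: 60.8
```

>>> move_arm(
  plan=[
    [0, 0, 0, 0, 0, 0, 1],
    [0, 0, 0, 0, 0, 0, 1],
    [0, 0, 0, 0, 0, 0, 1],
    [0, 0, 0, 0, 0, 0, 1],
  ],
)

```text
time_s: 5.3
ee_pos: [0.6345, -0.1914, 0.2166]
eef_rot: [[-0.047, 0.999, 0.001], [0.999, 0.047, -0.0], [-0.0, 0.001, -1.0]]
contact_force: [0.1, 2.1, 5.6]
finger_gap: 0.0193
grasp_force: 61.1
```

>>> move_arm(
  plan=[
    [0, 0, -0.3, 0, 0, 0, 1],
    [0, 0, -0.4, 0, 0, 0, 1],
    [0, 0, -0.4, 0, 0, 0, 1],
    [0, 0, -0.4, 0, 0, 0, 1],
    [0, 0, -0.3, 0, 0, 0, 1],
    [0, -0.6, 0, 0, 0, 0, 1],
    [0, -0.6, 0, 0, 0, 0, 1],
    [0, -0.6, 0, 0, 0, 0, 1],
    [0, -0.6, 0, 0, 0, 0, 1],
    [0, -0.6, 0, 0, 0, 0, 1],
    [0, -0.6, 0, 0, 0, 0, 1],
    [0, 0, 0, 0, 0, 0, 1],
  ],
)

```text
time_s: 6.5
ee_pos: [0.451, -0.1995, 0.3061]
eef_rot: [[-0.045, 0.999, -0.003], [0.999, 0.045, 0.001], [0.001, -0.003, -1.0]]
contact_force: [-0.2, -0.4, -1.9]
finger_gap: 0.019
grasp_force: 60.1
```

>>> move_arm(
  plan=[
    [0, 0, 0, 0, 0, -1, 1],
    [0, 0, 0, 0, 0, -1, 1],
    [0, 0, 0, 0, 0, -1, 1],
    [0, 0, 0, 0, 0, -1, 1],
    [0, 0, 0, 0, 0, -1, 1],
    [0, 0, 0, 0, 0, -1, 1],
    [0, 0, 0, 0, 0, -1, 1],
    [0, 0, 0, 0, 0, -1, 1],
    [0, 0, 0, 0, 0, -1, 1],
    [0, 0, 0, 0, 0, -1, 1],
    [0, 0, 0, 0, 0, -1, 1],
    [0, 0, 0, 0, 0, -1, 1],
  ],
)

```text
time_s: 7.7
ee_pos: [0.4544, -0.1998, 0.3056]
eef_rot: [[-0.89, 0.456, -0.001], [0.456, 0.89, 0.001], [0.002, -0.0, -1.0]]
contact_force: [0.0, -0.3, -2.5]
finger_gap: 0.0191
grasp_force: 60.1
```

>>> move_arm(
  plan=[
    [0, 0, 0, 0, 0, -1, 1],
    [0, 0, 0, 0, 0, -1, 1],
    [0, 0, 0, 0, 0, -1, 1],
    [0, 0, 0, 0, 0, -1, 1],
    [0, 0, 0, 0, 0, -1, 1],
    [0, 0, 0, 0, 0, -0.4, 1],
    [0, 0, 0, 0, 0, 0, 1],
  ],
)

```text
time_s: 8.4
ee_pos: [0.4544, -0.1999, 0.3057]
eef_rot: [[-1.0, 0.005, -0.001], [0.005, 1.0, 0.0], [0.001, 0.0, -1.0]]
contact_force: [-1.1, 0.2, -1.0]
finger_gap: 0.0189
grasp_force: 60.2
```

```bash
python3 - <<'E'
from h import *
st(); snap("top","t1",(270,80,430,230),4); snap("scene","s1",(200,80,440,260),3)
E
```

```text
8.4 [ 0.4544 -0.1999  0.3057] F [-1.1  0.2 -1. ] gap 0.0189 gf 60.2 q [-32.2  11.8  -4.   74.2  -0.  -31.9]
[[-1.      0.0053 -0.0013]
 [ 0.0053  1.      0.0004]
 [ 0.0013  0.0004 -1.    ]]
```

View pics/s1.png

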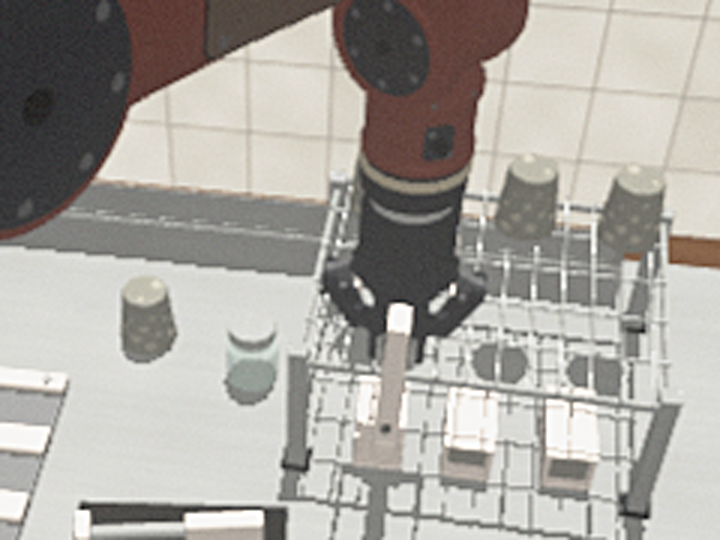

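s1 shows the gripper holding the bar at about (395,330), with the tail pointing toward the robot and its hole at (386,428). All three moulds are still under the front edge. Next I check the sag by projection.

```bash
python3 - <<'E'
from h import *
for nm,P in (("tail",(.340,-.2,.336)),("tail bottom",(.340,-.2,.314)),("grip",(.4544,-.2,.336)),("wall L top",(.6644,-.156,.257+.045)),("wall R top",(.6644,-.244,.302)),("brkt top",(.6644,-.2,.338))):
    a=proj("scene",P);b=proj("top",P); print(nm,"s1",((a-[200,80])*3).round(0),"t1",((b-[270,80])*4).round(0))
E
```

```text
tail s1 [383. 438.] t1 [278. 654.]
tail bottom s1 [381. 457.] t1 [276. 656.]
grip s1 [396. 334.] t1 [273. 509.]
wall L top s1 [366. 201.] t1 [208. 266.]
wall R top s1 [459. 210.] t1 [315. 264.]
brkt top s1 [416. 175.] t1 [265. 251.]
```

View pics/t1.png

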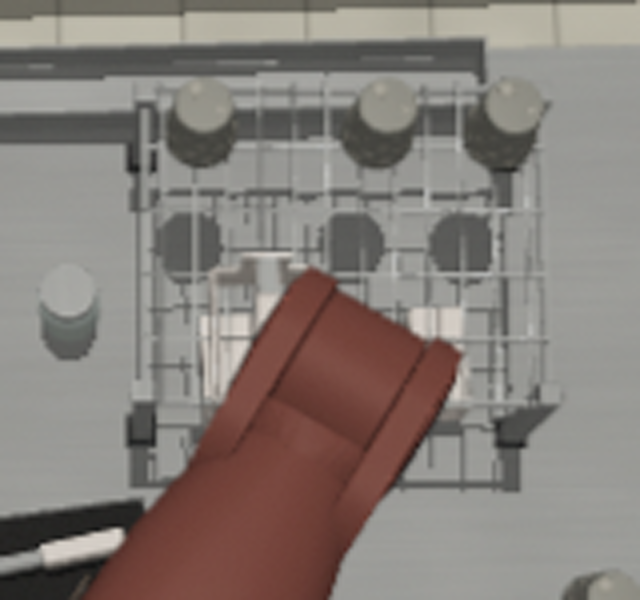

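>>> move_arm(
  plan=[
    [0.4, 0.04, 0, 0, 0, 0, 1],
    [0.4, 0.04, 0, 0, 0, 0, 1],
    [0.4, 0.04, 0, 0, 0, 0, 1],
    [0.4, 0.04, 0, 0, 0, 0, 1],
    [0.4, 0.04, 0, 0, 0, 0, 1],
    [0.4, 0.02, 0, 0, 0, 0, 1],
    [0, 0, 0.6, 0, 0, 0, 1],
    [0, 0, 0.7, 0, 0, 0, 1],
    [0, 0, 0.7, 0, 0, 0, 1],
    [0, 0, 0.7, 0, 0, 0, 1],
    [0, 0, 0.6, 0, 0, 0, 1],
    [0, 0, 0.4, 0, 0, 0, 1],
  ],
)

```text
time_s: 9.7
ee_pos: [0.3337, -0.1875, 0.1194]
eef_rot: [[-1.0, 0.007, -0.002], [0.007, 1.0, 0.001], [0.002, 0.001, -1.0]]
contact_force: [-0.1, -0.0, -1.7]
finger_gap: 0.0192
grasp_force: 60.2
```

>>> move_arm(
  plan=[
    [0, 0, 0.15, 0, 0, 0, 1],
    [0, 0, 0, 0, 0, 0, 1],
    [0, 0, 0, 0, 0, 0, 1],
  ],
)

```text
time_s: 10.0
ee_pos: [0.3351, -0.1886, 0.1146]
eef_rot: [[-1.0, 0.006, 0.001], [0.006, 1.0, -0.001], [-0.001, -0.001, -1.0]]
contact_force: [-0.4, 0.0, -0.2]
finger_gap: 0.0187
grasp_force: 60.2
```

```bash
python3 - <<'E'
from h import *
st(); rel([.335,-.189,.1125]); rel([.5,-.189,.1125]);snap("scene","s2",(260,100,460,280),4)
E
```

```text
10.0 [ 0.3351 -0.1886  0.1146] F [-0.4  0.  -0.2] gap 0.0187 gf 60.2 q [-40.3   8.2 -39.4  42.3  -0.  -40. ]
[[-1.      0.006   0.0008]
 [ 0.006   1.     -0.0007]
 [-0.0008 -0.0007 -1.    ]]
yaw 89.66 shift units [ 0.001 -0.008  0.042]
yaw 89.66 shift units [-3.299  0.012  0.044]
```

View pics/s2.png

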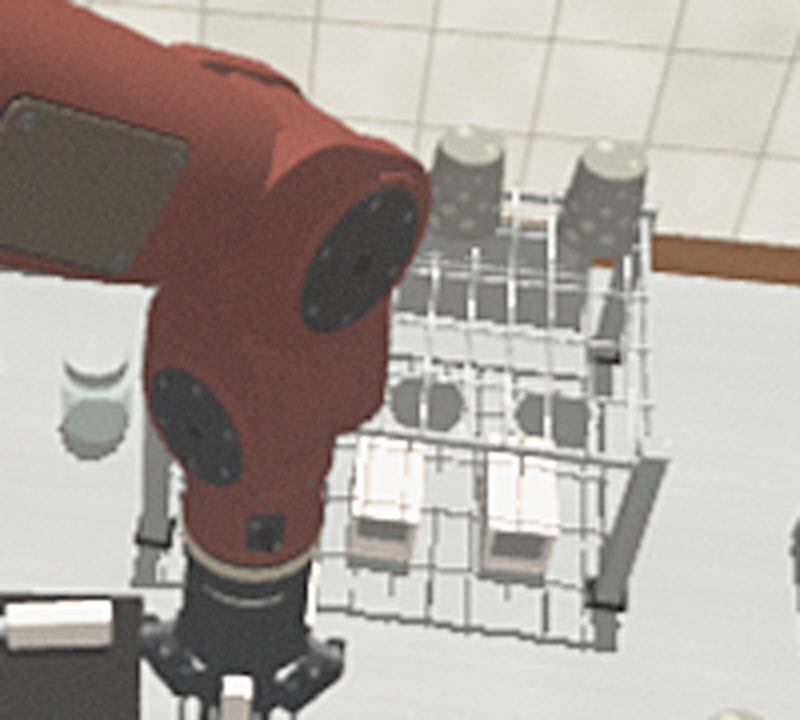

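>>> move_arm(
  plan=[
    [-0.4, 0, 0.02, 0, 0, 0, 1],
    [-0.6, 0, 0, 0, 0, 0, 1],
    [-0.6, 0, 0, 0, 0, 0, 1],
    [-0.6, 0, 0, 0, 0, 0, 1],
    [-0.6, 0, 0, 0, 0, 0, 1],
    [-0.5, 0, 0, 0, 0, 0, 1],
    [0, 0, 0, 0, 0, 0, 1],
    [0, 0, 0, 0, 0, 0, 1],
  ],
)

```text
time_s: 10.85
ee_pos: [0.4998, -0.1891, 0.1133]
eef_rot: [[-1.0, 0.005, 0.0], [0.005, 1.0, -0.0], [-0.0, -0.0, -1.0]]
contact_force: [-1.0, 0.1, -1.2]
finger_gap: 0.0192
grasp_force: 60.2
```

```bash
python3 - <<'E'
from h import *
st(); 
f=lambda x,y:(260+(x-1.5)/4,100+(y-1.5)/4)
print([[cast("scene",f(*p),z)[:2] for p in q] for z,q in ((.052,((353,520),(416,530))),(0,((351,557),(410,565))),(.052,((484,527),(555,538))),(0,((484,568),(548,577))))])
snap("top","t2",(270,80,430,230),4)
E
```

```text
10.85 [ 0.4998 -0.1891  0.1133] F [-1.   0.1 -1.2] gap 0.0192 gf 60.2 q [-28.6  23.1 -18.2  48.6  -0.  -28.3]
[[-1.      0.005   0.0003]
 [ 0.005   1.     -0.0003]
 [-0.0003 -0.0003 -1.    ]]
[[array([ 0.5839, -0.2592]), array([ 0.5812, -0.3079])], [array([ 0.5899, -0.2624]), array([ 0.5889, -0.3094])], [array([ 0.5924, -0.3598]), array([ 0.5896, -0.4139])], [array([ 0.5949, -0.3677]), array([ 0.5935, -0.4179])]]
```

View pics/t2.png

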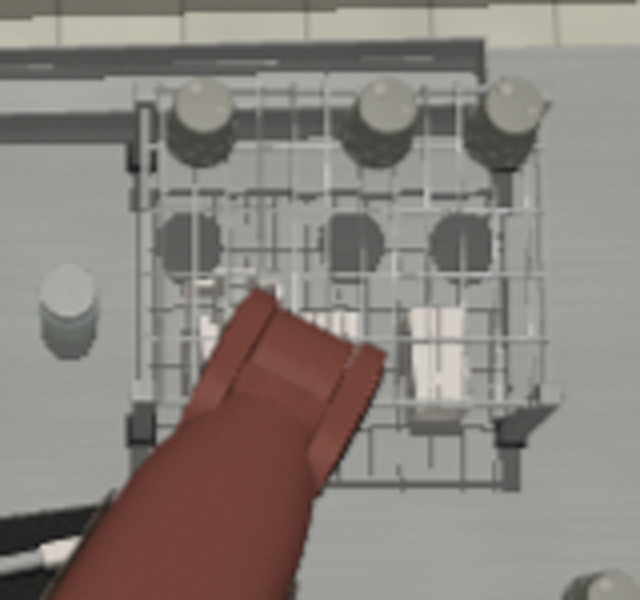

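t2 shows the scoop wall at about (240,282), behind the left mould's rear edge (y 312). The other rear edges are at y 310. Lowering and drawing.

>>> move_arm(
  plan=[
    [0, 0, 0.25, 0, 0, 0, 1],
    [0, 0, 0.35, 0, 0, 0, 1],
    [0, 0, 0.3, 0, 0, 0, 1],
    [0, 0, 0.2, 0, 0, 0, 1],
    [0, 0, 0.12, 0, 0, 0, 1],
    [0, 0, 0, 0, 0, 0, 1],
    [0, 0, 0, 0, 0, 0, 1],
  ],
)

```text
time_s: 11.6
ee_pos: [0.4996, -0.1893, 0.0521]
eef_rot: [[-1.0, 0.006, 0.0], [0.006, 1.0, -0.0], [-0.0, -0.0, -1.0]]
contact_force: [-0.6, 0.5, -2.2]
finger_gap: 0.019
grasp_force: 60.2
```

>>> move_arm(
  plan=[
    [0.15, 0, 0, 0, 0, 0, 1],
    [0.3, 0, 0, 0, 0, 0, 1],
    [0.4, 0, 0, 0, 0, 0, 1],
    [0.4, 0, 0, 0, 0, 0, 1],
    [0.4, 0, 0, 0, 0, 0, 1],
    [0.4, 0, 0, 0, 0, 0, 1],
    [0.4, 0, 0, 0, 0, 0, 1],
    [0.4, 0, 0, 0, 0, 0, 1],
    [0.3, 0, 0, 0, 0, 0, 1],
    [0.15, 0, 0, 0, 0, 0, 1],
    [0, 0, 0, 0, 0, 0, 1],
    [0, 0, 0, 0, 0, 0, 1],
  ],
)

```text
time_s: 12.8
ee_pos: [0.3351, -0.1886, 0.0521]
eef_rot: [[-1.0, 0.006, 0.001], [0.006, 1.0, -0.001], [-0.001, -0.001, -1.0]]
contact_force: [-0.1, -0.3, -0.8]
finger_gap: 0.0192
grasp_force: 60.2
```

```bash
python3 - <<'E'
from h import *
st()
f=lambda x,y:(270+(x-1.5)/4,80+(y-1.5)/4)
for z,q in ((.052,((410,309),(463,309),(413,412),(468,412),(203,316),(360,312))),(.167,((135,400),(560,402)))): print([cast("top",f(*p),z)[:2] for p in q])
E
```

```text
12.8 [ 0.3351 -0.1886  0.0521] F [-0.1 -0.3 -0.8] gap 0.0192 gf 60.2 q [-40.3  14.1 -44.3  31.6   0.  -40. ]
[[-1.      0.0059  0.0009]
 [ 0.0059  1.     -0.0007]
 [-0.0009 -0.0007 -1.    ]]
[array([ 0.6945, -0.362 ]), array([ 0.6935, -0.4126]), array([ 0.5936, -0.3603]), array([ 0.5926, -0.4123]), array([ 0.6916, -0.1639]), array([ 0.6925, -0.3141])]
[array([ 0.5842, -0.0949]), array([ 0.575 , -0.4711])]
```

>>> move_arm(
  plan=[
    [0, 0, -0.25, 0, 0, 0, 1],
    [0, 0, -0.35, 0, 0, 0, 1],
    [0, 0, -0.35, 0, 0, 0, 1],
    [0, 0, -0.25, 0, 0, 0, 1],
    [0, 0, 0, 0, 0, 0, 1],
    [0, -0.4, 0, 0, 0, 0, 1],
    [0, -0.55, 0, 0, 0, 0, 1],
    [0, -0.55, 0, 0, 0, 0, 1],
    [0, -0.4, 0, 0, 0, 0, 1],
    [0, 0, 0, 0, 0, 0, 1],
    [0, 0, 0, 0, 0, 0, 1],
  ],
)

```text
time_s: 13.9
ee_pos: [0.3338, -0.2828, 0.111]
eef_rot: [[-1.0, 0.006, -0.001], [0.006, 1.0, 0.001], [0.001, 0.001, -1.0]]
contact_force: [-0.3, 0.1, -1.7]
finger_gap: 0.019
grasp_force: 60.2
```

```bash
python3 - <<'E'
from h import *
st(); rel([.5,-.284,.1125]); snap("scene","s3",(260,130,440,280),4)
E
```

```text
13.9 [ 0.3338 -0.2828  0.111 ] F [-0.3  0.1 -1.7] gap 0.019 gf 60.2 q [-49.9  14.  -32.5  43.6   0.  -49.5]
[[-1.      0.0062 -0.0008]
 [ 0.0062  1.      0.0013]
 [ 0.0008  0.0013 -1.    ]]
yaw 89.65 shift units [-3.324 -0.004 -0.033]
```

View pics/s3.png

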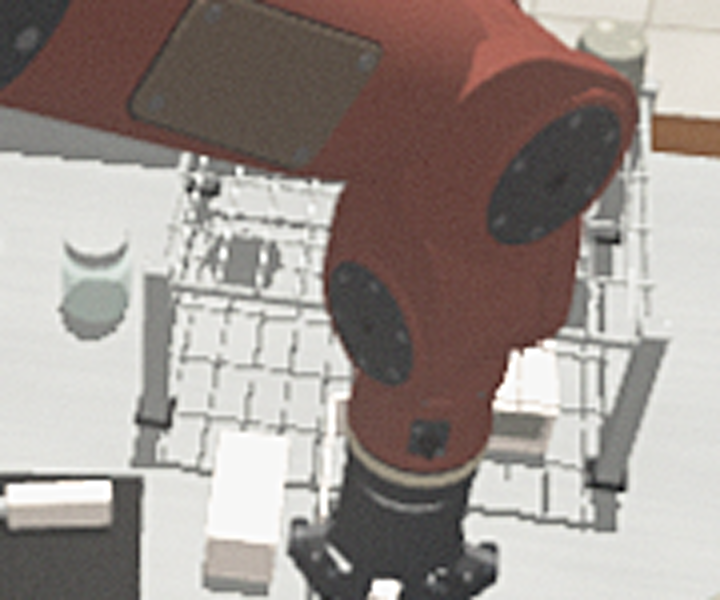

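s3 shows the left mould drawn clear of the rack, at about (245,515). The scoop is now in line with the middle mould.

>>> move_arm(
  plan=[
    [-0.42, 0, -0.03, 0, 0, 0, 1],
    [-0.6, 0, 0, 0, 0, 0, 1],
    [-0.6, 0, 0, 0, 0, 0, 1],
    [-0.6, 0, 0, 0, 0, 0, 1],
    [-0.6, 0, 0, 0, 0, 0, 1],
    [-0.5, 0, 0, 0, 0, 0, 1],
    [0, 0, 0, 0, 0, 0, 1],
    [0, 0, 0, 0, 0, 0, 1],
  ],
)

```text
time_s: 14.75
ee_pos: [0.4997, -0.2827, 0.1127]
eef_rot: [[-1.0, 0.004, -0.001], [0.004, 1.0, 0.001], [0.001, 0.001, -1.0]]
contact_force: [-0.2, -0.1, -2.2]
finger_gap: 0.019
grasp_force: 60.2
```

```bash
python3 - <<'E'
from h import *
rel([.5,-.284,.0521])
E
```

```text
yaw 89.77 shift units [-0.009 -0.026  1.212]
```

>>> move_arm(
  plan=[
    [0, 0, 0.25, 0, 0, 0, 1],
    [0, 0, 0.35, 0, 0, 0, 1],
    [0, 0, 0.3, 0, 0, 0, 1],
    [0, 0, 0.2, 0, 0, 0, 1],
    [0, 0, 0.11, 0, 0, 0, 1],
    [0, 0, 0, 0, 0, 0, 1],
    [0, 0, 0, 0, 0, 0, 1],
  ],
)

```text
time_s: 15.45
ee_pos: [0.5001, -0.2843, 0.0531]
eef_rot: [[-1.0, 0.006, 0.0], [0.006, 1.0, -0.0], [-0.0, -0.0, -1.0]]
contact_force: [-0.0, 0.7, -0.9]
finger_gap: 0.0194
grasp_force: 60.2
```

>>> move_arm(
  plan=[
    [0.15, 0, 0, 0, 0, 0, 1],
    [0.3, 0, 0, 0, 0, 0, 1],
    [0.4, 0, 0, 0, 0, 0, 1],
    [0.4, 0, 0, 0, 0, 0, 1],
    [0.4, 0, 0, 0, 0, 0, 1],
    [0.4, 0, 0, 0, 0, 0, 1],
    [0.4, 0, 0, 0, 0, 0, 1],
    [0.4, 0, 0, 0, 0, 0, 1],
    [0.3, 0, 0, 0, 0, 0, 1],
    [0.15, 0, 0, 0, 0, 0, 1],
    [0, 0, 0, 0, 0, 0, 1],
    [0, 0, 0, 0, 0, 0, 1],
  ],
)

```text
time_s: 16.65
ee_pos: [0.3353, -0.2835, 0.053]
eef_rot: [[-1.0, 0.006, 0.0], [0.006, 1.0, -0.001], [-0.0, -0.001, -1.0]]
contact_force: [-0.7, -0.1, -1.5]
finger_gap: 0.0189
grasp_force: 60.2
```

>>> move_arm(
  plan=[
    [0, 0, -0.25, 0, 0, 0, 1],
    [0, 0, -0.35, 0, 0, 0, 1],
    [0, 0, -0.35, 0, 0, 0, 1],
    [0, 0, -0.25, 0, 0, 0, 1],
    [0, 0, 0, 0, 0, 0, 1],
    [0, -0.45, 0, 0, 0, 0, 1],
    [0, -0.6, 0, 0, 0, 0, 1],
    [0, -0.6, 0, 0, 0, 0, 1],
    [0, -0.45, 0, 0, 0, 0, 1],
    [0, 0, 0, 0, 0, 0, 1],
    [0, 0, 0, 0, 0, 0, 1],
  ],
)

```text
time_s: 17.75
ee_pos: [0.3342, -0.3877, 0.1117]
eef_rot: [[-1.0, 0.006, -0.001], [0.006, 1.0, 0.002], [0.001, 0.002, -1.0]]
contact_force: [-0.5, 0.1, -1.8]
finger_gap: 0.0191
grasp_force: 60.2
```

```bash
python3 - <<'E'
from h import *
st(); rel([.5,-.388,.1127])
E
```

```text
17.75 [ 0.3342 -0.3877  0.1117] F [-0.5  0.1 -1.8] gap 0.0191 gf 60.2 q [-57.4  21.2 -21.7  47.3   0.  -57.1]
[[-1.      0.006  -0.0009]
 [ 0.006   1.      0.0016]
 [ 0.0009  0.0016 -1.    ]]
yaw 89.66 shift units [-3.316  0.014 -0.022]
```

>>> move_arm(
  plan=[
    [-0.42, 0, -0.02, 0, 0, 0, 1],
    [-0.6, 0, 0, 0, 0, 0, 1],
    [-0.6, 0, 0, 0, 0, 0, 1],
    [-0.6, 0, 0, 0, 0, 0, 1],
    [-0.6, 0, 0, 0, 0, 0, 1],
    [-0.5, 0, 0, 0, 0, 0, 1],
    [0, 0, 0, 0, 0, 0, 1],
    [0, 0, 0, 0, 0, 0, 1],
  ],
)

```text
time_s: 18.55
ee_pos: [0.5002, -0.3876, 0.113]
eef_rot: [[-1.0, 0.004, -0.001], [0.004, 1.0, 0.001], [0.001, 0.001, -1.0]]
contact_force: [-1.3, -0.1, -0.7]
finger_gap: 0.0191
grasp_force: 60.2
```

>>> move_arm(
  plan=[
    [0, 0, 0.25, 0, 0, 0, 1],
    [0, 0, 0.35, 0, 0, 0, 1],
    [0, 0, 0.3, 0, 0, 0, 1],
    [0, 0, 0.2, 0, 0, 0, 1],
    [0, 0, 0.11, 0, 0, 0, 1],
    [0, 0, 0, 0, 0, 0, 1],
    [0, 0, 0, 0, 0, 0, 1],
  ],
)

```text
time_s: 19.25
ee_pos: [0.5005, -0.3894, 0.0537]
eef_rot: [[-1.0, 0.006, 0.0], [0.006, 1.0, -0.0], [-0.0, -0.0, -1.0]]
contact_force: [0.3, -0.5, -1.4]
finger_gap: 0.0192
grasp_force: 60.2
```

>>> move_arm(
  plan=[
    [0.15, 0, 0, 0, 0, 0, 1],
    [0.3, 0, 0, 0, 0, 0, 1],
    [0.4, 0, 0, 0, 0, 0, 1],
    [0.4, 0, 0, 0, 0, 0, 1],
    [0.4, 0, 0, 0, 0, 0, 1],
    [0.4, 0, 0, 0, 0, 0, 1],
    [0.4, 0, 0, 0, 0, 0, 1],
    [0.4, 0, 0, 0, 0, 0, 1],
    [0.3, 0, 0, 0, 0, 0, 1],
    [0.15, 0, 0, 0, 0, 0, 1],
    [0, 0, 0, 0, 0, 0, 1],
    [0, 0, 0, 0, 0, 0, 1],
  ],
)

```text
time_s: 20.45
ee_pos: [0.3356, -0.3884, 0.0535]
eef_rot: [[-1.0, 0.006, 0.0], [0.006, 1.0, -0.0], [-0.0, -0.0, -1.0]]
contact_force: [0.1, 0.4, -1.2]
finger_gap: 0.0192
grasp_force: 60.2
```

>>> move_arm(
  plan=[
    [0, 0, -0.3, 0, 0, 0, 1],
    [0, 0, -0.6, 0, 0, 0, 1],
    [0, 0, -0.8, 0, 0, 0, 1],
    [0, 0, -0.8, 0, 0, 0, 1],
    [0, 0, -0.8, 0, 0, 0, 1],
    [0, 0, -0.8, 0, 0, 0, 1],
    [0, 0, -0.6, 0, 0, 0, 1],
    [0, 0, -0.3, 0, 0, 0, 1],
    [0, 0, 0, 0, 0, 0, 1],
    [0, 0, 0, 0, 0, 0, 1],
  ],
)

```text
time_s: 21.45
ee_pos: [0.3357, -0.388, 0.3026]
eef_rot: [[-1.0, 0.005, -0.0], [0.005, 1.0, 0.0], [0.0, 0.0, -1.0]]
contact_force: [-0.2, 0.5, -1.8]
finger_gap: 0.019
grasp_force: 60.2
```

```bash
python3 - <<'E'
from h import *
st(); rel([.454,-.20,.306]); snap("scene","s4"); 
im=cv2.imread("pics/s4_full.png"); g=im.min(axis=2)
m=((g>150)*255).astype(np.uint8); m[:190]=0;m[:,:300]=0;m[:,440:]=0; m[330:]=0
for c in cv2.findContours(m,cv2.RETR_EXTERNAL,cv2.CHAIN_APPROX_SIMPLE)[0]:
    if cv2.contourArea(c)>40: print(cv2.boundingRect(c),cv2.contourArea(c))
E
```

```text
21.45 [ 0.3357 -0.388   0.3026] F [-0.2  0.5 -1.8] gap 0.019 gf 60.2 q [-57.3  13.7  -2.   74.3  -0.  -57. ]
[[-1.      0.0051 -0.0003]
 [ 0.0051  1.      0.0004]
 [ 0.0003  0.0004 -1.    ]]
yaw 89.71 shift units [-2.347  3.772 -0.067]
(300, 190, 140, 140) 16026.0
```

>>> move_arm(
  plan=[
    [-0.3, 0.47, 0, 0, 0, 0, 1],
    [-0.3, 0.47, 0, 0, 0, 0, 1],
    [-0.3, 0.47, 0, 0, 0, 0, 1],
    [-0.3, 0.47, 0, 0, 0, 0, 1],
    [-0.3, 0.47, 0, 0, 0, 0, 1],
    [-0.3, 0.47, 0, 0, 0, 0, 1],
    [-0.3, 0.47, 0, 0, 0, 0, 1],
    [-0.25, 0.47, 0, 0, 0, 0, 1],
    [0, 0, 0, 0, 0, 0, 1],
  ],
)

```text
time_s: 22.4
ee_pos: [0.4544, -0.1981, 0.3018]
eef_rot: [[-1.0, 0.003, -0.002], [0.003, 1.0, 0.002], [0.002, 0.002, -1.0]]
contact_force: [-0.6, 0.3, -1.3]
finger_gap: 0.0187
grasp_force: 60.2
```

>>> move_arm(
  plan=[
    [0, 0, 0, 0, 0, 1, 1],
    [0, 0, 0, 0, 0, 1, 1],
    [0, 0, 0, 0, 0, 1, 1],
    [0, 0, 0, 0, 0, 1, 1],
    [0, 0, 0, 0, 0, 1, 1],
    [0, 0, 0, 0, 0, 1, 1],
    [0, 0, 0, 0, 0, 1, 1],
    [0, 0, 0, 0, 0, 1, 1],
    [0, 0, 0, 0, 0, 1, 1],
    [0, 0, 0, 0, 0, 1, 1],
    [0, 0, 0, 0, 0, 1, 1],
    [0, 0, 0, 0, 0, 1, 1],
  ],
)

```text
time_s: 23.6
ee_pos: [0.4533, -0.2011, 0.302]
eef_rot: [[-0.492, 0.871, -0.002], [0.871, 0.492, 0.001], [0.002, -0.001, -1.0]]
contact_force: [0.4, 0.2, -1.6]
finger_gap: 0.0191
grasp_force: 60.3
```

>>> move_arm(
  plan=[
    [0, 0, 0, 0, 0, 1, 1],
    [0, 0, 0, 0, 0, 1, 1],
    [0, 0, 0, 0, 0, 1, 1],
    [0, 0, 0, 0, 0, 1, 1],
    [0, 0, 0, 0, 0, 1, 1],
    [0, 0, 0, 0, 0, 0.4, 1],
    [0, 0, 0, 0, 0, 0, 1],
  ],
)

```text
time_s: 24.3
ee_pos: [0.4534, -0.201, 0.3022]
eef_rot: [[-0.046, 0.999, -0.002], [0.999, 0.046, 0.001], [0.001, -0.002, -1.0]]
contact_force: [0.7, -0.1, -2.0]
finger_gap: 0.0194
grasp_force: 60.2
```

```bash
python3 - <<'E'
from h import *
st(); rel([.6345,-.1914,.2168])
snap("top","t4"); a=cv2.imread("pics/t4_full.png")[150:270,240:400]; b=cv2.imread("pics/s4_full.png")[170:290,290:450]
cv2.imwrite("pics/c4.png",np.hstack([cv2.resize(a,(400,400),interpolation=cv2.INTER_CUBIC),cv2.resize(b,(400,400),interpolation=cv2.INTER_CUBIC)]))
E
```

```text
24.3 [ 0.4534 -0.201   0.3022] F [ 0.7 -0.1 -2. ] gap 0.0194 gf 60.2 q [-32.4  11.9  -4.5  73.7   0.   55. ]
[[-0.0459  0.9989 -0.0016]
 [ 0.9989  0.0459  0.0011]
 [ 0.0011 -0.0015 -1.    ]]
yaw 2.63 shift units [0.024 3.63  1.703]
```

>>> move_arm(
  plan=[
    [0, 0.5, 0, 0, 0, 0, 1],
    [0, 0.65, 0, 0, 0, 0, 1],
    [0, 0.7, 0, 0, 0, 0, 1],
    [0, 0.7, 0, 0, 0, 0, 1],
    [0, 0.65, 0, 0, 0, 0, 1],
    [0, 0.43, 0, 0, 0, 0, 1],
    [0, 0, 0, 0, 0, 0, 1],
    [0, 0, 0.3, 0, 0, 0, 1],
    [0, 0, 0.4, 0, 0, 0, 1],
    [0, 0, 0.4, 0, 0, 0, 1],
    [0, 0, 0.3, 0, 0, 0, 1],
    [0, 0, 0.15, 0, 0, 0, 1],
  ],
)

```text
time_s: 25.55
ee_pos: [0.6338, -0.1923, 0.224]
eef_rot: [[-0.047, 0.999, -0.003], [0.999, 0.047, 0.001], [0.001, -0.003, -1.0]]
contact_force: [-0.2, 0.1, -1.1]
finger_gap: 0.0189
grasp_force: 60.2
```

>>> move_arm(
  plan=[
    [0, 0, 0.08, 0, 0, 0, 1],
    [0, 0, 0.05, 0, 0, 0, 1],
    [0, 0, 0, 0, 0, 0, 1],
    [0, 0, 0, 0, 0, 0, 1],
  ],
)

```text
time_s: 25.95
ee_pos: [0.6355, -0.1925, 0.22]
eef_rot: [[-0.047, 0.999, 0.001], [0.999, 0.047, -0.0], [-0.0, 0.001, -1.0]]
contact_force: [1.1, -0.6, -0.6]
finger_gap: 0.0187
grasp_force: 60.2
```

>>> move_arm(
  plan=[
    [0, 0, 0.04, 0, 0, 0, 1],
    [0, 0, 0.03, 0, 0, 0, 1],
    [0, 0, 0, 0, 0, 0, 1],
    [0, 0, 0, 0, 0, 0, 1],
  ],
)

```text
time_s: 26.35
ee_pos: [0.6356, -0.1923, 0.2166]
eef_rot: [[-0.047, 0.999, 0.001], [0.999, 0.047, -0.0], [-0.001, 0.001, -1.0]]
contact_force: [0.2, 2.5, 4.7]
finger_gap: 0.0189
grasp_force: 61.1
```

Touching down (+4.7 N). Release and rise.

>>> move_arm(
  plan=[
    [0, 0, 0, 0, 0, 0, -1],
    [0, 0, 0, 0, 0, 0, -1],
    [0, 0, 0, 0, 0, 0, -1],
    [0, 0, 0, 0, 0, 0, -1],
    [0, 0, 0, 0, 0, 0, -1],
    [0, 0, 0, 0, 0, 0, -1],
    [0, 0, 0, 0, 0, 0, -1],
    [0, 0, 0, 0, 0, 0, -1],
  ],
)

```text
time_s: 27.15
ee_pos: [0.6353, -0.1924, 0.2158]
eef_rot: [[-0.047, 0.999, 0.0], [0.999, 0.047, -0.0], [-0.0, 0.0, -1.0]]
contact_force: [-0.2, -0.3, -0.1]
finger_gap: 0.0853
grasp_force: 0.0
```

>>> move_arm(
  plan=[
    [0, 0, -0.2, 0, 0, 0, -1],
    [0, 0, -0.4, 0, 0, 0, -1],
    [0, 0, -0.5, 0, 0, 0, -1],
    [0, 0, -0.5, 0, 0, 0, -1],
    [0, 0, -0.4, 0, 0, 0, -1],
    [0.5, -0.6, 0, 0, 0, 0, -1],
    [0.5, -0.6, 0, 0, 0, 0, -1],
    [0.5, -0.6, 0, 0, 0, 0, -1],
    [0.5, -0.6, 0, 0, 0, 0, -1],
    [0.5, -0.6, 0, 0, 0, 0, -1],
    [0.5, -0.6, 0, 0, 0, 0, -1],
    [0, 0, 0, 0, 0, 0, -1],
  ],
)

```text
time_s: 28.35
ee_pos: [0.4453, -0.0487, 0.3172]
eef_rot: [[-0.049, 0.999, 0.0], [0.999, 0.049, 0.0], [0.0, 0.0, -1.0]]
contact_force: [-0.1, 0.3, -0.7]
finger_gap: 0.0852
grasp_force: 0.0
```

```bash
python3 - <<'E'
from h import *
st(); 
snap("top","t5"); snap("scene","s5")
a=cv2.imread("pics/t5_full.png")[130:230,290:420]; b=cv2.imread("pics/s5_full.png")[150:265,290:440]
cv2.imwrite("pics/c5.png",np.vstack([cv2.resize(a,(390,300),interpolation=cv2.INTER_CUBIC),cv2.resize(b,(390,300),interpolation=cv2.INTER_CUBIC)]))
E
```

```text
28.35 [ 0.4453 -0.0487  0.3172] F [-0.1  0.3 -0.7] gap 0.0852 gf 0.0 q [-15.6   6.1  -9.2  74.7   0.   71.6]
[[-0.0485  0.9988  0.0002]
 [ 0.9988  0.0485  0.0004]
 [ 0.0004  0.0003 -1.    ]]
```

View pics/c5.png

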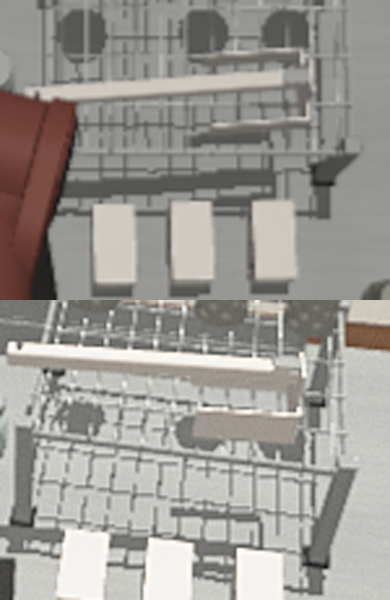

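c5 shows the scoop back on the shelf. The three moulds stand clear in front: in the top half at (113,243), (192,242) and (273,242). Next I measure the mould tops and the cradle rails with masks.

```bash
cat > m.py <<'E'
from h import *
np.set_printoptions(precision=4,suppress=True)
def rects(im,box,thr,z,n,amin=30):
    x0,y0,x1,y1=box; k=4; g=cv2.resize(im[y0:y1,x0:x1].min(axis=2),None,fx=k,fy=k,interpolation=cv2.INTER_CUBIC)
    m=((g>thr)*255).astype(np.uint8)
    for c in cv2.findContours(m,cv2.RETR_EXTERNAL,cv2.CHAIN_APPROX_NONE)[0]:
        if cv2.contourArea(c)<amin*k*k: continue
        bp=cv2.boxPoints(cv2.minAreaRect(c))
        W=np.array([cast(n,(x0+(p[0]-1.5)/k,y0+(p[1]-1.5)/k),z)[:2] for p in bp])
        e=[W[1]-W[0],W[2]-W[1]]; L=[np.linalg.norm(v) for v in e]; d=e[int(np.argmax(L))]
        print(n,'c',W.mean(0),'size',np.sort(L),'long axis deg',(np.degrees(np.arctan2(d[1],d[0]))%180).round(2))
E
python3 - <<'E'
from m import *
t5=cv2.imread("pics/t5_full.png"); t0=cv2.imread("pics/top0.png"); s0=cv2.imread("pics/scene0.png"); s5=cv2.imread("pics/s5_full.png")
print([int(t5[y,x].min()) for x,y in ((328,212),(354,212),(381,212),(341,212),(367,212))])
rects(t5,(312,190,400,235),150,.052,"top")
print('rails top0'); rects(t0,(200,165,242,252),160,.02,"top")
print('rails scene0'); rects(s0,(150,190,230,285),160,.02,"scene")
print('rails scene5'); rects(s5,(150,190,230,285),190,.02,"scene")
E
```

```text
[194, 193, 193, 147, 148]
top c [ 0.492  -0.2861] size [0.057  0.1025] long axis deg 178.4
top c [ 0.4914 -0.1926] size [0.067  0.1054] long axis deg 179.09
top c [ 0.502 -0.389] size [0.0584 0.1274] long axis deg 178.9
rails top0
top c [0.3845 0.217 ] size [0.022  0.1037] long axis deg 91.72
top c [0.4714 0.2173] size [0.032  0.1016] long axis deg 90.43
top c [0.5636 0.22  ] size [0.0322 0.1011] long axis deg 91.59
top c [0.6505 0.2214] size [0.0223 0.1018] long axis deg 91.09
rails scene0
scene c [0.3816 0.2138] size [0.0246 0.1081] long axis deg 90.82
scene c [0.4559 0.0989] size [0.0155 0.0346] long axis deg 14.14
scene c [0.4681 0.2166] size [0.0343 0.1094] long axis deg 91.29
scene c [0.5596 0.2177] size [0.0351 0.1095] long axis deg 91.83
scene c [0.6476 0.2201] size [0.0266 0.1083] long axis deg 91.47
rails scene5
scene c [0.3813 0.2157] size [0.0268 0.1119] long axis deg 92.04
scene c [0.4681 0.217 ] size [0.0365 0.1119] long axis deg 91.15
scene c [0.5597 0.2181] size [0.0372 0.1116] long axis deg 91.82
scene c [0.5216 0.2389] size [0.2802 0.3939] long axis deg 14.14
```

```bash
python3 - <<'E'
from m import *
t5=cv2.imread("pics/t5_full.png"); s5=cv2.imread("pics/s5_full.png")
rects(t5,(316,190,400,235),172,.052,"top")
rects(s5,(300,225,420,275),225,.052,"scene")
rel([.493,-.191,.17])
E
```

```text
top c [ 0.4895 -0.1866] size [0.0528 0.099 ] long axis deg 178.16
top c [ 0.4915 -0.2843] size [0.0528 0.0971] long axis deg 177.92
top c [ 0.491  -0.3869] size [0.0524 0.0972] long axis deg 179.91
scene c [ 0.4903 -0.3879] size [0.0542 0.1052] long axis deg 179.1
scene c [ 0.489  -0.2847] size [0.0547 0.1009] long axis deg 0.7
scene c [ 0.4885 -0.1866] size [0.0547 0.0998] long axis deg 1.16
yaw 2.72 shift units [-2.841  0.746  2.945]
```

>>> move_arm(
  plan=[
    [-0.5, 0.12, 0.2, 0, 0, 0, -1],
    [-0.5, 0.12, 0.5, 0, 0, 0, -1],
    [-0.5, 0.12, 0.5, 0, 0, 0, -1],
    [-0.5, 0.12, 0.5, 0, 0, 0, -1],
    [-0.5, 0.1, 0.5, 0, 0, 0, -1],
    [-0.26, 0.1, 0.5, 0, 0, 0, -1],
    [0, 0, 0.25, 0, 0, -1, -1],
    [0, 0, 0, 0, 0, -1, -1],
    [0, 0, 0, 0, 0, -1, -1],
    [0, 0, 0, 0, 0, -1, -1],
    [0, 0, 0, 0, 0, -1, -1],
    [0, 0, 0, 0, 0, -1, -1],
  ],
)

```text
time_s: 29.65
ee_pos: [0.4899, -0.1885, 0.1682]
eef_rot: [[-0.542, 0.84, 0.0], [0.84, 0.542, -0.0], [-0.0, 0.0, -1.0]]
contact_force: [-0.3, 0.4, 0.0]
finger_gap: 0.0853
grasp_force: 0.0
```

>>> move_arm(
  plan=[
    [0, 0, 0, 0, 0, -1, -1],
    [0, 0, 0, 0, 0, -1, -1],
    [0, 0, 0, 0, 0, -1, -1],
    [0, 0, 0, 0, 0, -1, -1],
    [0, 0, 0, 0, 0, -1, -1],
    [0, 0, 0, 0, 0, -1, -1],
    [0, 0, 0, 0, 0, -1, -1],
    [0, 0, 0, 0, 0, -1, -1],
    [0, 0, 0, 0, 0, -1, -1],
    [0, 0, 0, 0, 0, -1, -1],
    [0, 0, 0, 0, 0, -1, -1],
    [0, 0, 0, 0, 0, -0.45, -1],
  ],
)

```text
time_s: 30.85
ee_pos: [0.4899, -0.1884, 0.1681]
eef_rot: [[-1.0, -0.001, 0.0], [-0.001, 1.0, -0.0], [-0.0, -0.0, -1.0]]
contact_force: [0.4, 0.2, -0.4]
finger_gap: 0.0856
grasp_force: 0.0
```

>>> move_arm(
  plan=[
    [0, 0, 0, 0, 0, 0, -1],
    [0, 0, 0, 0, 0, 0, -1],
  ],
)

```text
time_s: 31.05
ee_pos: [0.4894, -0.1879, 0.1681]
eef_rot: [[-1.0, 0.003, 0.0], [0.003, 1.0, -0.0], [-0.0, -0.0, -1.0]]
contact_force: [-1.0, 0.3, 0.3]
finger_gap: 0.0854
grasp_force: 0.0
```

```bash
python3 - <<'E'
from h import *
rel([.490,-.187,.018])
E
```

```text
yaw 89.82 shift units [-0.012  0.019  3.003]
```

>>> move_arm(
  plan=[
    [0, 0.02, 0.3, 0, 0, 0, -1],
    [0, 0, 0.6, 0, 0, 0, -1],
    [0, 0, 0.7, 0, 0, 0, -1],
    [0, 0, 0.6, 0, 0, 0, -1],
    [0, 0, 0.5, 0, 0, 0, -1],
    [0, 0, 0.3, 0, 0, 0, -1],
    [0, 0, 0, 0, 0, 0, -1],
    [0, 0, 0, 0, 0, 0, 1],
    [0, 0, 0, 0, 0, 0, 1],
    [0, 0, 0, 0, 0, 0, 1],
    [0, 0, 0, 0, 0, 0, 1],
    [0, 0, 0, 0, 0, 0, 1],
  ],
)

```text
time_s: 32.25
ee_pos: [0.4899, -0.1867, 0.0196]
eef_rot: [[-1.0, 0.001, 0.002], [0.001, 1.0, -0.001], [-0.002, -0.001, -1.0]]
contact_force: [-0.4, -0.8, 7.2]
finger_gap: 0.0511
grasp_force: 63.2
```

>>> move_arm(
  plan=[
    [0, 0, 0, 0, 0, 0, 1],
    [0, 0, 0, 0, 0, 0, 1],
  ],
)

```text
time_s: 32.45
ee_pos: [0.4899, -0.1867, 0.0196]
eef_rot: [[-1.0, 0.001, 0.002], [0.001, 1.0, -0.001], [-0.002, -0.001, -1.0]]
contact_force: [-0.7, -1.1, 6.1]
finger_gap: 0.0508
grasp_force: 63.2
```

>>> move_arm(
  plan=[
    [0, 0, -0.3, 0, 0, 0, 1],
    [0, 0, -0.6, 0, 0, 0, 1],
    [0, 0, -0.7, 0, 0, 0, 1],
    [0, 0, -0.7, 0, 0, 0, 1],
    [0, 0, -0.5, 0, 0, 0, 1],
    [0, 0, -0.2, 0, 0, 1, 1],
    [0, 0, 0, 0, 0, 1, 1],
    [0, 0, 0, 0, 0, 1, 1],
    [0, 0, 0, 0, 0, 1, 1],
    [0, 0, 0, 0, 0, 1, 1],
    [0, 0, 0, 0, 0, 1, 1],
    [0, 0, 0, 0, 0, 1, 1],
  ],
)

```text
time_s: 33.65
ee_pos: [0.4889, -0.1862, 0.1688]
eef_rot: [[-0.816, 0.578, 0.001], [0.578, 0.816, -0.0], [-0.001, 0.0, -1.0]]
contact_force: [-0.1, 0.1, -1.4]
finger_gap: 0.051
grasp_force: 62.7
```

>>> move_arm(
  plan=[
    [0, 0, 0, 0, 0, 1, 1],
    [0, 0, 0, 0, 0, 1, 1],
    [0, 0, 0, 0, 0, 1, 1],
    [0, 0, 0, 0, 0, 1, 1],
    [0, 0, 0, 0, 0, 1, 1],
    [0, 0, 0, 0, 0, 1, 1],
    [0, 0, 0, 0, 0, 1, 1],
    [0, 0, 0, 0, 0, 1, 1],
    [0, 0, 0, 0, 0, 1, 1],
    [0, 0, 0, 0, 0, 1, 1],
    [0, 0, 0, 0, 0, 0.75, 1],
    [0, 0, 0, 0, 0, 0, 1],
  ],
)

```text
time_s: 34.85
ee_pos: [0.4889, -0.1862, 0.1687]
eef_rot: [[-0.02, 1.0, 0.0], [1.0, 0.02, -0.0], [-0.0, 0.0, -1.0]]
contact_force: [-0.0, 0.8, -1.5]
finger_gap: 0.0509
grasp_force: 62.6
```

```bash
python3 - <<'E'
from h import *
st();rel([.6083,.2159,.0276]);rel([.6083,.2159,.0276],1.2)
E
```

```text
34.85 [ 0.4889 -0.1862  0.1687] F [-0.   0.8 -1.5] gap 0.0509 gf 62.6 q [-28.9  19.  -15.4  55.7  -0.   60. ]
[[-0.0196  0.9998  0.0005]
 [ 0.9998  0.0196 -0.0003]
 [-0.0003  0.0005 -1.    ]]
yaw 1.12 shift units [7.995 2.544 2.821]
turn wz units -0.02
yaw 1.12 shift units [7.991 2.556 2.823]
```

>>> move_arm(
  plan=[
    [0.4, 0.13, 0, 0, 0, 0, 1],
    [0.8, 0.255, 0, 0, 0, 0, 1],
    [0.8, 0.255, 0, 0, 0, 0, 1],
    [0.8, 0.255, 0, 0, 0, 0, 1],
    [0.8, 0.255, 0, 0, 0, 0, 1],
    [0.8, 0.255, 0, 0, 0, 0, 1],
    [0.8, 0.255, 0, 0, 0, 0, 1],
    [0.8, 0.255, 0, 0, 0, 0, 1],
    [0.8, 0.255, 0, 0, 0, 0, 1],
    [0.8, 0.255, 0, 0, 0, 0, 1],
    [0.4, 0.125, 0, 0, 0, 0, 1],
    [0, 0, 0, 0, 0, 0, 1],
  ],
)

```text
time_s: 36.05
ee_pos: [0.6084, 0.2192, 0.1682]
eef_rot: [[-0.026, 1.0, 0.0], [1.0, 0.026, 0.001], [0.001, 0.001, -1.0]]
contact_force: [-0.9, 0.2, -0.9]
finger_gap: 0.0516
grasp_force: 62.8
```

>>> move_arm(
  plan=[
    [0, 0, 0, 0, 0, 0, 1],
    [0, 0, 0, 0, 0, 0, 1],
  ],
)

```text
time_s: 36.25
ee_pos: [0.6079, 0.2153, 0.1684]
eef_rot: [[-0.02, 1.0, -0.0], [1.0, 0.02, -0.0], [-0.0, -0.0, -1.0]]
contact_force: [0.2, -0.6, -0.6]
finger_gap: 0.0513
grasp_force: 62.8
```

```bash
python3 - <<'E'
from h import *
st();rel([.6083,.2159,.0276],1.2)
E
```

```text
36.25 [0.6079 0.2153 0.1684] F [ 0.2 -0.6 -0.6] gap 0.0513 gf 62.8 q [ 13.   31.9   5.3  63.5  -0.  101.8]
[[-0.0205  0.9998 -0.0003]
 [ 0.9998  0.0205 -0.0004]
 [-0.0004 -0.0003 -1.    ]]
turn wz units -0.01
yaw 1.17 shift units [0.011 0.009 2.816]
```

>>> move_arm(
  plan=[
    [0, 0.01, 0.4, 0, 0, 0, 1],
    [0, 0, 0.6, 0, 0, 0, 1],
    [0, 0, 0.6, 0, 0, 0, 1],
    [0, 0, 0.5, 0, 0, 0, 1],
    [0, 0, 0.3, 0, 0, 0, 1],
    [0, 0, 0.1, 0, 0, 0, 1],
    [0, 0, 0.1, 0, 0, 0, 1],
    [0, 0, 0.1, 0, 0, 0, 1],
    [0, 0, 0, 0, 0, 0, 1],
    [0, 0, 0, 0, 0, 0, 1],
  ],
)

```text
time_s: 37.25
ee_pos: [0.6089, 0.2163, 0.0339]
eef_rot: [[-0.021, 1.0, 0.001], [1.0, 0.021, 0.0], [0.0, 0.001, -1.0]]
contact_force: [-0.7, 0.4, -1.7]
finger_gap: 0.0511
grasp_force: 62.8
```

>>> move_arm(
  plan=[
    [0, 0, 0.06, 0, 0, 0, 1],
    [0, 0, 0.05, 0, 0, 0, 1],
    [0, 0, 0.02, 0, 0, 0, 1],
    [0, 0, 0, 0, 0, 0, 1],
    [0, 0, 0, 0, 0, 0, 1],
  ],
)

```text
time_s: 37.75
ee_pos: [0.6089, 0.2165, 0.0277]
eef_rot: [[-0.021, 1.0, 0.001], [1.0, 0.021, 0.0], [0.0, 0.001, -1.0]]
contact_force: [-1.4, 0.9, 7.9]
finger_gap: 0.0511
grasp_force: 63.6
```

>>> move_arm(
  plan=[
    [0, 0, 0, 0, 0, 0, -1],
    [0, 0, 0, 0, 0, 0, -1],
    [0, 0, 0, 0, 0, 0, -1],
    [0, 0, 0, 0, 0, 0, -1],
    [0, 0, 0, 0, 0, 0, -1],
    [0, 0, 0, 0, 0, 0, -1],
    [0, 0, -0.2, 0, 0, 0, -1],
    [0, 0, -0.5, 0, 0, 0, -1],
    [0, 0, -0.7, 0, 0, 0, -1],
    [0, 0, -0.7, 0, 0, 0, -1],
    [0, 0, -0.5, 0, 0, 0, -1],
    [0, 0, -0.25, 0, 0, 0, -1],
  ],
)

```text
time_s: 38.95
ee_pos: [0.6098, 0.2166, 0.1728]
eef_rot: [[-0.021, 1.0, 0.004], [1.0, 0.021, 0.001], [0.001, 0.004, -1.0]]
contact_force: [0.1, 0.0, 0.4]
finger_gap: 0.0855
grasp_force: 0.0
```

>>> move_arm(
  plan=[
    [-0.5, -0.13, 0, 0, 0, 0, -1],
    [-0.9, -0.23, 0, 0, 0, 0, -1],
    [-0.9, -0.23, 0, 0, 0, 0, -1],
    [-0.9, -0.23, 0, 0, 0, 0, -1],
    [-0.9, -0.23, 0, 0, 0, 0, -1],
    [-0.9, -0.23, 0, 0, 0, 0, -1],
    [-0.9, -0.23, 0, 0, 0, 0, -1],
    [-0.9, -0.23, 0, 0, 0, 0, -1],
    [-0.9, -0.23, 0, 0, 0, 0, -1],
    [-0.9, -0.23, 0, 0, 0, 0, -1],
    [-0.9, -0.23, 0, 0, 0, 0, -1],
    [-0.47, -0.14, 0, 0, 0, 0, -1],
  ],
)

```text
time_s: 40.15
ee_pos: [0.4891, -0.2879, 0.169]
eef_rot: [[-0.018, 1.0, -0.0], [1.0, 0.018, -0.0], [-0.0, -0.0, -1.0]]
contact_force: [0.5, 0.6, 0.8]
finger_gap: 0.0856
grasp_force: 0.0
```

>>> move_arm(
  plan=[
    [0, 0, 0, 0, 0, -1, -1],
    [0, 0, 0, 0, 0, -1, -1],
    [0, 0, 0, 0, 0, -1, -1],
    [0, 0, 0, 0, 0, -1, -1],
    [0, 0, 0, 0, 0, -1, -1],
    [0, 0, 0, 0, 0, -1, -1],
    [0, 0, 0, 0, 0, -1, -1],
    [0, 0, 0, 0, 0, -1, -1],
    [0, 0, 0, 0, 0, -1, -1],
    [0, 0, 0, 0, 0, -1, -1],
    [0, 0, 0, 0, 0, -1, -1],
    [0, 0, 0, 0, 0, -1, -1],
  ],
)

```text
time_s: 41.35
ee_pos: [0.4901, -0.2845, 0.1689]
eef_rot: [[-0.878, 0.479, -0.001], [0.479, 0.878, 0.001], [0.001, 0.0, -1.0]]
contact_force: [-0.8, -0.2, 0.6]
finger_gap: 0.0856
grasp_force: 0.0
```

>>> move_arm(
  plan=[
    [0, 0, 0, 0, 0, -1, -1],
    [0, 0, 0, 0, 0, -1, -1],
    [0, 0, 0, 0, 0, -1, -1],
    [0, 0, 0, 0, 0, -1, -1],
    [0, 0, 0, 0, 0, -1, -1],
    [0, 0, 0, 0, 0, -0.75, -1],
    [0, 0, 0, 0, 0, 0, -1],
    [0, 0, 0, 0, 0, 0, -1],
  ],
)

```text
time_s: 42.15
ee_pos: [0.4902, -0.2846, 0.169]
eef_rot: [[-1.0, 0.003, -0.0], [0.003, 1.0, 0.0], [0.0, 0.0, -1.0]]
contact_force: [0.1, -0.1, -0.1]
finger_gap: 0.0851
grasp_force: 0.0
```

```bash
python3 - <<'E'
from m import *
snap("top","t6"); rects(cv2.imread("pics/t6_full.png"),(200,165,242,252),180,.06,"top")
rel([.491,-.2845,.019])
E
```

```text
top c [0.3796 0.2354] size [0.0195 0.0494] long axis deg 88.99
top c [0.4655 0.2113] size [0.0304 0.0987] long axis deg 90.81
top c [0.5534 0.2131] size [0.0274 0.097 ] long axis deg 89.81
top c [0.6178 0.216 ] size [0.0664 0.1017] long axis deg 90.33
yaw 89.82 shift units [-0.017  0.001  3.002]
```

>>> move_arm(
  plan=[
    [-0.02, 0, 0.3, 0, 0, 0, -1],
    [0, 0, 0.6, 0, 0, 0, -1],
    [0, 0, 0.7, 0, 0, 0, -1],
    [0, 0, 0.6, 0, 0, 0, -1],
    [0, 0, 0.5, 0, 0, 0, -1],
    [0, 0, 0.3, 0, 0, 0, -1],
    [0, 0, 0, 0, 0, 0, -1],
    [0, 0, 0, 0, 0, 0, 1],
    [0, 0, 0, 0, 0, 0, 1],
    [0, 0, 0, 0, 0, 0, 1],
    [0, 0, 0, 0, 0, 0, 1],
    [0, 0, 0, 0, 0, 0, 1],
  ],
)

```text
time_s: 43.4
ee_pos: [0.4922, -0.2851, 0.0207]
eef_rot: [[-1.0, 0.001, 0.002], [0.001, 1.0, -0.001], [-0.002, -0.001, -1.0]]
contact_force: [-1.2, 0.9, 6.6]
finger_gap: 0.051
grasp_force: 63.7
```

>>> move_arm(
  plan=[
    [0, 0, 0, 0, 0, 0, 1],
    [0, 0, 0, 0, 0, 0, 1],
    [0, 0, -0.3, 0, 0, 0, 1],
    [0, 0, -0.6, 0, 0, 0, 1],
    [0, 0, -0.7, 0, 0, 0, 1],
    [0, 0, -0.7, 0, 0, 0, 1],
    [0, 0, -0.5, 0, 0, 0, 1],
    [0, 0, -0.2, 0, 0, 0, 1],
    [0, 0, 0, 0, 0, 0, 1],
    [0, 0, 0, 0, 0, 0, 1],
  ],
)

```text
time_s: 44.4
ee_pos: [0.4908, -0.2843, 0.1681]
eef_rot: [[-1.0, 0.001, -0.001], [0.001, 1.0, 0.001], [0.001, 0.001, -1.0]]
contact_force: [0.6, 0.5, -2.2]
finger_gap: 0.0511
grasp_force: 63.5
```

>>> move_arm(
  plan=[
    [0, 0, 0, 0, 0, 1, 1],
    [0, 0, 0, 0, 0, 1, 1],
    [0, 0, 0, 0, 0, 1, 1],
    [0, 0, 0, 0, 0, 1, 1],
    [0, 0, 0, 0, 0, 1, 1],
    [0, 0, 0, 0, 0, 1, 1],
    [0, 0, 0, 0, 0, 1, 1],
    [0, 0, 0, 0, 0, 1, 1],
    [0, 0, 0, 0, 0, 1, 1],
    [0, 0, 0, 0, 0, 1, 1],
    [0, 0, 0, 0, 0, 1, 1],
    [0, 0, 0, 0, 0, 1, 1],
  ],
)

```text
time_s: 45.6
ee_pos: [0.4905, -0.284, 0.1672]
eef_rot: [[-0.496, 0.868, -0.003], [0.868, 0.496, 0.002], [0.003, -0.001, -1.0]]
contact_force: [-0.2, 0.2, -2.5]
finger_gap: 0.0517
grasp_force: 63.5
```

>>> move_arm(
  plan=[
    [0, 0, 0, 0, 0, 1, 1],
    [0, 0, 0, 0, 0, 1, 1],
    [0, 0, 0, 0, 0, 1, 1],
    [0, 0, 0, 0, 0, 1, 1],
    [0, 0, 0, 0, 0, 1, 1],
    [0, 0, 0, 0, 0, 0.75, 1],
    [0, 0, 0, 0, 0, 0, 1],
    [0, 0, 0, 0, 0, 0, 1],
  ],
)

```text
time_s: 46.4
ee_pos: [0.4908, -0.2843, 0.168]
eef_rot: [[-0.023, 1.0, -0.002], [1.0, 0.023, 0.001], [0.001, -0.002, -1.0]]
contact_force: [-0.8, -0.6, -2.4]
finger_gap: 0.0515
grasp_force: 63.5
```

```bash
python3 - <<'E'
from h import *
st();rel([.5165,.214,.0276],1.2)
E
```

```text
46.4 [ 0.4908 -0.2843  0.168 ] F [-0.8 -0.6 -2.4] gap 0.0515 gf 63.5 q [-37.5  23.7  -8.3  58.2   0.   51.2]
[[-0.0225  0.9997 -0.0017]
 [ 0.9997  0.0225  0.0013]
 [ 0.0013 -0.0016 -1.    ]]
turn wz units 0.02
yaw 1.29 shift units [9.952 0.722 2.809]
```

>>> move_arm(
  plan=[
    [0.5, 0.04, 0, 0, 0, 0, 1],
    [0.9, 0.065, 0, 0, 0, 0, 1],
    [0.9, 0.065, 0, 0, 0, 0, 1],
    [0.9, 0.065, 0, 0, 0, 0, 1],
    [0.9, 0.065, 0, 0, 0, 0, 1],
    [0.9, 0.065, 0, 0, 0, 0, 1],
    [0.9, 0.065, 0, 0, 0, 0, 1],
    [0.9, 0.065, 0, 0, 0, 0, 1],
    [0.9, 0.065, 0, 0, 0, 0, 1],
    [0.9, 0.065, 0, 0, 0, 0, 1],
    [0.9, 0.065, 0, 0, 0, 0, 1],
    [0.45, 0.03, 0, 0, 0, 0, 1],
  ],
)

```text
time_s: 47.6
ee_pos: [0.5167, 0.2168, 0.1688]
eef_rot: [[-0.025, 1.0, -0.0], [1.0, 0.025, 0.001], [0.001, -0.0, -1.0]]
contact_force: [1.4, 0.3, -2.7]
finger_gap: 0.0508
grasp_force: 63.5
```

>>> move_arm(
  plan=[
    [0, 0, 0, 0, 0, 0, 1],
    [0, 0, 0, 0, 0, 0, 1],
    [0, 0, 0, 0, 0, 0, 1],
  ],
)

```text
time_s: 47.9
ee_pos: [0.5169, 0.2125, 0.169]
eef_rot: [[-0.02, 1.0, -0.001], [1.0, 0.02, -0.001], [-0.001, -0.001, -1.0]]
contact_force: [0.4, 0.3, -3.1]
finger_gap: 0.0513
grasp_force: 63.5
```

```bash
python3 - <<'E'
from h import *
st();rel([.5165,.214,.0285],1.2)
E
```

```text
47.9 [0.5169 0.2125 0.169 ] F [ 0.4  0.3 -3.1] gap 0.0513 gf 63.5 q [ 14.9  22.7  -9.6  57.7  -0.  103.7]
[[-0.0205  0.9998 -0.0007]
 [ 0.9998  0.0205 -0.0005]
 [-0.0005 -0.0007 -1.    ]]
turn wz units -0.01
yaw 1.17 shift units [ 0.03  -0.008  2.809]
```

>>> move_arm(
  plan=[
    [0.03, 0, 0.4, 0, 0, 0, 1],
    [0, 0, 0.6, 0, 0, 0, 1],
    [0, 0, 0.6, 0, 0, 0, 1],
    [0, 0, 0.5, 0, 0, 0, 1],
    [0, 0, 0.3, 0, 0, 0, 1],
    [0, 0, 0.1, 0, 0, 0, 1],
    [0, 0, 0.1, 0, 0, 0, 1],
    [0, 0, 0.06, 0, 0, 0, 1],
    [0, 0, 0, 0, 0, 0, 1],
    [0, 0, 0, 0, 0, 0, 1],
  ],
)

```text
time_s: 48.9
ee_pos: [0.5176, 0.215, 0.0369]
eef_rot: [[-0.021, 1.0, 0.001], [1.0, 0.021, 0.0], [0.0, 0.001, -1.0]]
contact_force: [0.5, -0.5, -3.3]
finger_gap: 0.051
grasp_force: 63.4
```

>>> move_arm(
  plan=[
    [0, 0, 0.06, 0, 0, 0, 1],
    [0, 0, 0.06, 0, 0, 0, 1],
    [0, 0, 0.04, 0, 0, 0, 1],
    [0, 0, 0.02, 0, 0, 0, 1],
    [0, 0, 0, 0, 0, 0, 1],
    [0, 0, 0, 0, 0, 0, 1],
  ],
)

```text
time_s: 49.5
ee_pos: [0.5171, 0.215, 0.0287]
eef_rot: [[-0.021, 1.0, 0.001], [1.0, 0.021, 0.0], [0.0, 0.001, -1.0]]
contact_force: [-4.8, -1.5, 16.9]
finger_gap: 0.0513
grasp_force: 65.8
```

>>> move_arm(
  plan=[
    [0, 0, 0, 0, 0, 0, -1],
    [0, 0, 0, 0, 0, 0, -1],
    [0, 0, 0, 0, 0, 0, -1],
    [0, 0, 0, 0, 0, 0, -1],
    [0, 0, 0, 0, 0, 0, -1],
    [0, 0, 0, 0, 0, 0, -1],
    [0, 0, -0.2, 0, 0, 0, -1],
    [0, 0, -0.5, 0, 0, 0, -1],
    [0, 0, -0.7, 0, 0, 0, -1],
    [0, 0, -0.7, 0, 0, 0, -1],
    [0, 0, -0.5, 0, 0, 0, -1],
    [0, 0, -0.22, 0, 0, 0, -1],
  ],
)

```text
time_s: 50.7
ee_pos: [0.5184, 0.2153, 0.1715]
eef_rot: [[-0.021, 1.0, 0.004], [1.0, 0.021, 0.001], [0.001, 0.004, -1.0]]
contact_force: [0.2, -0.5, 0.0]
finger_gap: 0.0855
grasp_force: 0.0
```

>>> move_arm(
  plan=[
    [-0.6, -0.04, 0, 0, 0, 0, -1],
    [-0.95, -0.06, 0, 0, 0, 0, -1],
    [-0.95, -0.06, 0, 0, 0, 0, -1],
    [-0.95, -0.06, 0, 0, 0, 0, -1],
    [-0.95, -0.06, 0, 0, 0, 0, -1],
    [-0.95, -0.06, 0, 0, 0, 0, -1],
    [-0.95, -0.06, 0, 0, 0, 0, -1],
    [-0.95, -0.06, 0, 0, 0, 0, -1],
    [-0.95, -0.06, 0, 0, 0, 0, -1],
    [-0.95, -0.06, 0, 0, 0, 0, -1],
    [-0.95, -0.06, 0, 0, 0, 0, -1],
    [-0.95, -0.06, 0, 0, 0, 0, -1],
  ],
)

```text
time_s: 51.9
ee_pos: [0.4927, -0.3399, 0.1678]
eef_rot: [[-0.02, 1.0, -0.001], [1.0, 0.02, 0.001], [0.001, -0.001, -1.0]]
contact_force: [1.4, 0.1, -0.1]
finger_gap: 0.0855
grasp_force: 0.0
```

>>> move_arm(
  plan=[
    [-0.6, -0.05, 0, 0, 0, 0, -1],
    [-0.37, -0.03, 0, 0, 0, 0, -1],
    [0, 0, 0, 0, 0, -1, -1],
    [0, 0, 0, 0, 0, -1, -1],
    [0, 0, 0, 0, 0, -1, -1],
    [0, 0, 0, 0, 0, -1, -1],
    [0, 0, 0, 0, 0, -1, -1],
    [0, 0, 0, 0, 0, -1, -1],
    [0, 0, 0, 0, 0, -1, -1],
    [0, 0, 0, 0, 0, -1, -1],
    [0, 0, 0, 0, 0, -1, -1],
    [0, 0, 0, 0, 0, -1, -1],
  ],
)

```text
time_s: 53.1
ee_pos: [0.4901, -0.3864, 0.1676]
eef_rot: [[-0.781, 0.624, -0.001], [0.624, 0.781, 0.001], [0.001, 0.0, -1.0]]
contact_force: [-0.3, 0.0, -0.5]
finger_gap: 0.0849
grasp_force: 0.0
```

>>> move_arm(
  plan=[
    [0, 0, 0, 0, 0, -1, -1],
    [0, 0, 0, 0, 0, -1, -1],
    [0, 0, 0, 0, 0, -1, -1],
    [0, 0, 0, 0, 0, -1, -1],
    [0, 0, 0, 0, 0, -1, -1],
    [0, 0, 0, 0, 0, -1, -1],
    [0, 0, 0, 0, 0, -1, -1],
    [0, 0, 0, 0, 0, -0.75, -1],
    [0, 0, 0, 0, 0, 0, -1],
    [0, 0, 0, 0, 0, 0, -1],
  ],
)

```text
time_s: 54.1
ee_pos: [0.4903, -0.3865, 0.1679]
eef_rot: [[-1.0, 0.003, -0.001], [0.003, 1.0, 0.001], [0.001, 0.001, -1.0]]
contact_force: [1.1, -0.1, -0.4]
finger_gap: 0.0855
grasp_force: 0.0
```

```bash
python3 - <<'E'
from h import *
st();rel([.491,-.3875,.019])
E
```

```text
54.1 [ 0.4903 -0.3865  0.1679] F [ 1.1 -0.1 -0.4] gap 0.0855 gf 0.0 q [-45.   29.7   1.5  61.8   0.  -44.8]
[[-1.      0.0033 -0.0005]
 [ 0.0033  1.      0.0006]
 [ 0.0006  0.0006 -1.    ]]
yaw 89.81 shift units [-0.016 -0.021  2.977]
```

>>> move_arm(
  plan=[
    [-0.02, -0.02, 0.3, 0, 0, 0, -1],
    [0, 0, 0.6, 0, 0, 0, -1],
    [0, 0, 0.7, 0, 0, 0, -1],
    [0, 0, 0.6, 0, 0, 0, -1],
    [0, 0, 0.5, 0, 0, 0, -1],
    [0, 0, 0.28, 0, 0, 0, -1],
    [0, 0, 0, 0, 0, 0, -1],
    [0, 0, 0, 0, 0, 0, 1],
    [0, 0, 0, 0, 0, 0, 1],
    [0, 0, 0, 0, 0, 0, 1],
    [0, 0, 0, 0, 0, 0, 1],
    [0, 0, 0, 0, 0, 0, 1],
  ],
)

```text
time_s: 55.3
ee_pos: [0.4924, -0.3884, 0.0211]
eef_rot: [[-1.0, 0.001, 0.002], [0.001, 1.0, -0.001], [-0.002, -0.001, -1.0]]
contact_force: [0.0, 0.8, 6.4]
finger_gap: 0.0512
grasp_force: 64.0
```

>>> move_arm(
  plan=[
    [0, 0, 0, 0, 0, 0, 1],
    [0, 0, 0, 0, 0, 0, 1],
    [0, 0, -0.3, 0, 0, 0, 1],
    [0, 0, -0.6, 0, 0, 0, 1],
    [0, 0, -0.7, 0, 0, 0, 1],
    [0, 0, -0.7, 0, 0, 0, 1],
    [0, 0, -0.5, 0, 0, 0, 1],
    [0, 0, -0.2, 0, 0, 0, 1],
    [0, 0, 0, 0, 0, 0, 1],
    [0, 0, 0, 0, 0, 0, 1],
  ],
)

```text
time_s: 56.3
ee_pos: [0.491, -0.3873, 0.1681]
eef_rot: [[-1.0, 0.001, -0.001], [0.001, 1.0, 0.001], [0.001, 0.001, -1.0]]
contact_force: [-0.2, -0.1, -4.2]
finger_gap: 0.0513
grasp_force: 63.7
```

>>> move_arm(
  plan=[
    [0, 0, 0, 0, 0, 1, 1],
    [0, 0, 0, 0, 0, 1, 1],
    [0, 0, 0, 0, 0, 1, 1],
    [0, 0, 0, 0, 0, 1, 1],
    [0, 0, 0, 0, 0, 1, 1],
    [0, 0, 0, 0, 0, 1, 1],
    [0, 0, 0, 0, 0, 1, 1],
    [0, 0, 0, 0, 0, 1, 1],
    [0, 0, 0, 0, 0, 1, 1],
    [0, 0, 0, 0, 0, 1, 1],
    [0, 0, 0, 0, 0, 1, 1],
    [0, 0, 0, 0, 0, 1, 1],
  ],
)

```text
time_s: 57.5
ee_pos: [0.4907, -0.387, 0.1671]
eef_rot: [[-0.496, 0.868, -0.002], [0.868, 0.496, 0.002], [0.003, -0.001, -1.0]]
contact_force: [-0.1, -0.2, -4.1]
finger_gap: 0.0512
grasp_force: 63.7
```

>>> move_arm(
  plan=[
    [0, 0, 0, 0, 0, 1, 1],
    [0, 0, 0, 0, 0, 1, 1],
    [0, 0, 0, 0, 0, 1, 1],
    [0, 0, 0, 0, 0, 1, 1],
    [0, 0, 0, 0, 0, 1, 1],
    [0, 0, 0, 0, 0, 0.75, 1],
    [0, 0, 0, 0, 0, 0, 1],
    [0, 0, 0, 0, 0, 0, 1],
  ],
)

```text
time_s: 58.3
ee_pos: [0.491, -0.3872, 0.1679]
eef_rot: [[-0.023, 1.0, -0.002], [1.0, 0.023, 0.002], [0.002, -0.002, -1.0]]
contact_force: [-0.7, 0.8, -3.6]
finger_gap: 0.0514
grasp_force: 63.7
```

```bash
python3 - <<'E'
from h import *
st();rel([.4242,.212,.0285],1.2)
E
```

```text
58.3 [ 0.491  -0.3872  0.1679] F [-0.7  0.8 -3.6] gap 0.0514 gf 63.7 q [-45.   29.9   1.8  62.    0.   43.8]
[[-0.0225  0.9997 -0.0016]
 [ 0.9997  0.0225  0.0016]
 [ 0.0016 -0.0016 -1.    ]]
turn wz units 0.02
yaw 1.29 shift units [12.009 -1.084  2.788]
```

>>> move_arm(
  plan=[
    [0.6, -0.05, 0, 0, 0, 0, 1],
    [0.95, -0.085, 0, 0, 0, 0, 1],
    [0.95, -0.085, 0, 0, 0, 0, 1],
    [0.95, -0.085, 0, 0, 0, 0, 1],
    [0.95, -0.085, 0, 0, 0, 0, 1],
    [0.95, -0.085, 0, 0, 0, 0, 1],
    [0.95, -0.085, 0, 0, 0, 0, 1],
    [0.95, -0.085, 0, 0, 0, 0, 1],
    [0.95, -0.085, 0, 0, 0, 0, 1],
    [0.95, -0.085, 0, 0, 0, 0, 1],
    [0.95, -0.085, 0, 0, 0, 0, 1],
    [0.95, -0.085, 0, 0, 0, 0, 1],
  ],
)

```text
time_s: 59.5
ee_pos: [0.4302, 0.1655, 0.1692]
eef_rot: [[-0.022, 1.0, 0.0], [1.0, 0.022, -0.0], [-0.0, 0.0, -1.0]]
contact_force: [0.8, 0.0, -2.9]
finger_gap: 0.0508
grasp_force: 63.5
```

>>> move_arm(
  plan=[
    [0.6, -0.07, 0, 0, 0, 0, 1],
    [0.36, -0.03, 0, 0, 0, 0, 1],
    [0, 0, 0, 0, 0, 0, 1],
    [0, 0, 0, 0, 0, 0, 1],
    [0, 0, 0, 0, 0, 0, 1],
  ],
)

```text
time_s: 60.0
ee_pos: [0.4249, 0.2108, 0.1691]
eef_rot: [[-0.02, 1.0, -0.0], [1.0, 0.02, -0.0], [-0.0, -0.0, -1.0]]
contact_force: [1.1, -0.7, -4.3]
finger_gap: 0.0511
grasp_force: 63.5
```

```bash
python3 - <<'E'
from h import *
st();rel([.4242,.212,.0285],1.2)
E
```

```text
60.0 [0.4249 0.2108 0.1691] F [ 1.1 -0.7 -4.3] gap 0.0511 gf 63.5 q [ 17.6  13.9 -22.4  53.7  -0.  106.4]
[[-0.0205  0.9998 -0.0004]
 [ 0.9998  0.0205 -0.0004]
 [-0.0004 -0.0004 -1.    ]]
turn wz units -0.01
yaw 1.17 shift units [ 0.025 -0.013  2.812]
```

>>> move_arm(
  plan=[
    [0.03, -0.03, 0.4, 0, 0, 0, 1],
    [0, 0, 0.6, 0, 0, 0, 1],
    [0, 0, 0.6, 0, 0, 0, 1],
    [0, 0, 0.5, 0, 0, 0, 1],
    [0, 0, 0.3, 0, 0, 0, 1],
    [0, 0, 0.1, 0, 0, 0, 1],
    [0, 0, 0.1, 0, 0, 0, 1],
    [0, 0, 0.05, 0, 0, 0, 1],
    [0, 0, 0, 0, 0, 0, 1],
    [0, 0, 0, 0, 0, 0, 1],
  ],
)

```text
time_s: 61.0
ee_pos: [0.4238, 0.2131, 0.0374]
eef_rot: [[-0.021, 1.0, 0.001], [1.0, 0.021, 0.0], [0.0, 0.001, -1.0]]
contact_force: [1.0, 0.6, -3.2]
finger_gap: 0.0518
grasp_force: 63.5
```

>>> move_arm(
  plan=[
    [0, 0, 0.06, 0, 0, 0, 1],
    [0, 0, 0.04, 0, 0, 0, 1],
    [0, 0, 0.04, 0, 0, 0, 1],
    [0, 0, 0, 0, 0, 0, 1],
    [0, 0, 0, 0, 0, 0, 1],
  ],
)

```text
time_s: 61.5
ee_pos: [0.4233, 0.213, 0.0297]
eef_rot: [[-0.021, 1.0, -0.0], [1.0, 0.021, -0.0], [-0.0, -0.0, -1.0]]
contact_force: [-0.9, 0.3, -3.0]
finger_gap: 0.0513
grasp_force: 63.5
```

>>> move_arm(
  plan=[
    [0, 0, 0.02, 0, 0, 0, 1],
    [0, 0, 0, 0, 0, 0, -1],
    [0, 0, 0, 0, 0, 0, -1],
    [0, 0, 0, 0, 0, 0, -1],
    [0, 0, 0, 0, 0, 0, -1],
    [0, 0, 0, 0, 0, 0, -1],
    [0, 0, 0, 0, 0, 0, -1],
    [0, 0, -0.2, 0, 0, 0, -1],
    [0, 0, -0.5, 0, 0, 0, -1],
    [0, 0, -0.8, 0, 0, 0, -1],
    [0, 0, -0.8, 0, 0, 0, -1],
    [0, 0, -0.8, 0, 0, 0, -1],
  ],
)

```text
time_s: 62.7
ee_pos: [0.423, 0.2129, 0.1862]
eef_rot: [[-0.021, 1.0, 0.0], [1.0, 0.021, 0.0], [0.0, 0.0, -1.0]]
contact_force: [1.7, 0.4, -0.1]
finger_gap: 0.0856
grasp_force: 0.0
```

>>> move_arm(
  plan=[
    [-0.6, 0, -0.3, 0, 0, 0, -1],
    [-0.9, 0, -0.3, 0, 0, 0, -1],
    [-0.9, 0, -0.2, 0, 0, 0, -1],
    [-0.9, 0, -0.2, 0, 0, 0, -1],
    [-0.9, 0, 0, 0, 0, 0, -1],
    [-0.9, 0, 0, 0, 0, 0, -1],
    [-0.9, 0, 0, 0, 0, 0, -1],
    [-0.9, 0, 0, 0, 0, 0, -1],
    [-0.6, 0, 0, 0, 0, 0, -1],
    [0, 0, 0, 0, 0, 0, -1],
    [0, 0, 0, 0, 0, 0, -1],
  ],
)

```text
time_s: 63.8
ee_pos: [0.4307, -0.1623, 0.2342]
eef_rot: [[-0.019, 1.0, -0.0], [1.0, 0.019, 0.0], [0.0, -0.0, -1.0]]
contact_force: [-0.5, -0.5, 0.3]
finger_gap: 0.0854
grasp_force: 0.0
```

```bash
python3 - <<'E'
from m import *
st()
snap("top","t7"); snap("scene","s7")
a=cv2.imread("pics/t7_full.png")[155:265,155:320]; b=cv2.imread("pics/s7_full.png")[185:300,110:310]
cv2.imwrite("pics/c7.png",np.vstack([cv2.resize(a,(450,300),interpolation=cv2.INTER_CUBIC),cv2.resize(b,(450,259),interpolation=cv2.INTER_CUBIC)]))
E
```

```text
63.8 [ 0.4307 -0.1623  0.2342] F [-0.5 -0.5  0.3] gap 0.0854 gf 0.0 q [-29.8   9.5 -17.7  62.8   0.   59.2]
[[-0.0188  0.9998 -0.    ]
 [ 0.9998  0.0188  0.0003]
 [ 0.0003 -0.     -1.    ]]
```

View pics/c7.png

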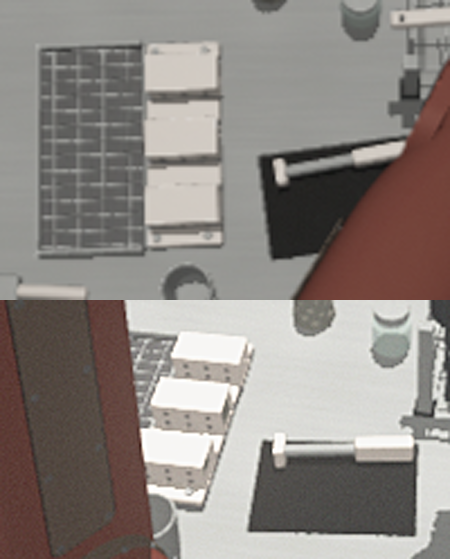

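c7 shows all three moulds seated in their channels. The pusher has been knocked toward the mat's far edge: head at (282,170), handle at (380,152) in the top half. I measure it.

```bash
python3 - <<'E'
from m import *
t=cv2.imread("pics/t7_full.png"); s=cv2.imread("pics/s7_full.png")
print('handle/head'); rects(t,(252,200,310,245),170,.037,"top",8); rects(s,(222,225,300,265),225,.037,"scene",8)
print('moulds'); rects(t,(205,168,240,248),185,.06,"top",100); rects(s,(160,195,225,290),235,.06,"scene",60)
E
```

```text
handle/head
top c [0.4714 0.0806] size [0.0126 0.0317] long axis deg 9.46
top c [ 0.4959 -0.0565] size [0.0164 0.0723] long axis deg 99.79
scene c [ 0.494  -0.0606] size [0.0195 0.0775] long axis deg 100.15
scene c [0.4694 0.0796] size [0.0151 0.035 ] long axis deg 10.22
moulds
top c [0.4364 0.2126] size [0.0762 0.1005] long axis deg 88.95
top c [0.5299 0.2147] size [0.0728 0.0986] long axis deg 88.9
top c [0.6175 0.2158] size [0.0638 0.1004] long axis deg 89.61
scene c [0.3531 0.1836] size [0.0174 0.0723] long axis deg 92.66
scene c [0.4243 0.2007] size [0.0568 0.1105] long axis deg 90.76
scene c [0.5159 0.2158] size [0.0538 0.1081] long axis deg 90.6
scene c [0.6075 0.2162] size [0.0537 0.1083] long axis deg 91.04
```

```bash
python3 - <<'E'
from h import *
rel([.4964,-.0709,.009],9.8)
E
```

```text
turn wz units -1.72
yaw 1.21 shift units [1.556 1.598 4.502]
```

>>> move_arm(
  plan=[
    [0, 0, 0, 0, 0, -1, -1],
    [0, 0, 0, 0, 0, -0.72, -1],
    [0.5, 0.5, 0.3, 0, 0, 0, -1],
    [0.6, 0.6, 0.6, 0, 0, 0, -1],
    [0.456, 0.498, 0.6, 0, 0, 0, -1],
    [0, 0, 0.6, 0, 0, 0, -1],
    [0, 0, 0.4, 0, 0, 0, -1],
    [0, 0, 0, 0, 0, 0, -1],
    [0, 0, 0, 0, 0, 0, -1],
  ],
)

```text
time_s: 64.8
ee_pos: [0.4956, -0.0722, 0.1106]
eef_rot: [[-0.171, 0.985, -0.0], [0.985, 0.171, 0.0], [0.0, -0.0, -1.0]]
contact_force: [0.9, -0.1, 0.5]
finger_gap: 0.0852
grasp_force: 0.0
```

```bash
python3 - <<'E'
from h import *
st(); rel([.4964,-.0709,.009],9.8)
E
```

```text
64.8 [ 0.4956 -0.0722  0.1106] F [ 0.9 -0.1  0.5] gap 0.0852 gf 0.0 q [-16.7  20.1 -23.5  46.4   0.   63.5]
[[-0.171   0.9853 -0.0002]
 [ 0.9853  0.171   0.0001]
 [ 0.0001 -0.0001 -1.    ]]
turn wz units 0.01
yaw 9.85 shift units [0.024 0.02  2.031]
```

>>> move_arm(
  plan=[
    [0.02, 0.02, 0.3, 0, 0, 0, -1],
    [0, 0, 0.5, 0, 0, 0, -1],
    [0, 0, 0.5, 0, 0, 0, -1],
    [0, 0, 0.4, 0, 0, 0, -1],
    [0, 0, 0.2, 0, 0, 0, -1],
    [0, 0, 0.1, 0, 0, 0, -1],
    [0, 0, 0, 0, 0, 0, -1],
    [0, 0, 0, 0, 0, 0, 1],
    [0, 0, 0, 0, 0, 0, 1],
    [0, 0, 0, 0, 0, 0, 1],
    [0, 0, 0, 0, 0, 0, 1],
    [0, 0, 0, 0, 0, 0, 1],
  ],
)

```text
time_s: 66.0
ee_pos: [0.4968, -0.0719, 0.0104]
eef_rot: [[-0.17, 0.985, 0.001], [0.985, 0.17, -0.0], [-0.0, 0.001, -1.0]]
contact_force: [0.2, -1.0, 1.5]
finger_gap: 0.0192
grasp_force: 58.6
```

>>> move_arm(
  plan=[
    [0, 0, 0, 0, 0, 0, 1],
    [0, 0, 0, 0, 0, 0, 1],
    [0, 0, 0, 0, 0, 0, 1],
    [0, 0, 0, 0, 0, 0, 1],
  ],
)

```text
time_s: 66.4
ee_pos: [0.4968, -0.0719, 0.0104]
eef_rot: [[-0.17, 0.985, 0.001], [0.985, 0.17, -0.0], [-0.0, 0.001, -1.0]]
contact_force: [-0.5, 0.7, 5.0]
finger_gap: 0.0189
grasp_force: 59.2
```

>>> move_arm(
  plan=[
    [0, 0, -0.2, 0, 0, 0, 1],
    [0, 0, -0.4, 0, 0, 0, 1],
    [0, 0, -0.4, 0, 0, 0, 1],
    [0, 0, -0.2, 0, 0, 0, 1],
    [0, 0, 0, 0, 0, 0.7, 1],
    [0, 0, 0, 0, 0, 0.72, 1],
    [0, 0, 0, 0, 0, 0.3, 1],
    [0, 0, 0, 0, 0, 0, 1],
    [0, 0, 0, 0, 0, 0, 1],
  ],
)

```text
time_s: 67.3
ee_pos: [0.4964, -0.0718, 0.0698]
eef_rot: [[-0.022, 1.0, -0.0], [1.0, 0.022, 0.0], [0.0, -0.0, -1.0]]
contact_force: [0.4, -0.8, -2.1]
finger_gap: 0.0188
grasp_force: 58.9
```

```bash
python3 - <<'E'
from h import *
st(); rel([.522,-.022,.0249],1.2)
E
```

```text
67.3 [ 0.4964 -0.0718  0.0698] F [ 0.4 -0.8 -2.1] gap 0.0188 gf 58.9 q [-16.6  23.1 -26.3  40.6  -0.   72.2]
[[-0.0219  0.9998 -0.0003]
 [ 0.9998  0.0219  0.0001]
 [ 0.0001 -0.0003 -1.    ]]
turn wz units 0.01
yaw 1.25 shift units [0.986 0.533 0.899]
```

>>> move_arm(
  plan=[
    [0.4, 0.2, 0, 0, 0, 0, 1],
    [0.4, 0.2, 0.1, 0, 0, 0, 1],
    [0.18, 0.13, 0.3, 0, 0, 0, 1],
    [0, 0, 0.3, 0, 0, 0, 1],
    [0, 0, 0.2, 0, 0, 0, 1],
    [0, 0, 0, 0, 0, 0, 1],
    [0, 0, 0, 0, 0, 0, 1],
  ],
)

```text
time_s: 68.0
ee_pos: [0.5216, -0.0226, 0.0247]
eef_rot: [[-0.02, 1.0, -0.001], [1.0, 0.02, 0.0], [0.0, -0.001, -1.0]]
contact_force: [0.8, -1.0, -2.5]
finger_gap: 0.0192
grasp_force: 58.8
```

```bash
python3 - <<'E'
from m import *
st(); rel([.522,-.022,.0249],1.2)
snap("top","t8"); snap("scene","s8")
t=cv2.imread("pics/t8_full.png"); s=cv2.imread("pics/s8_full.png")
rects(t,(238,195,300,235),165,.0515,"top",8); rects(s,(205,205,290,260),215,.0515,"scene",8)
P=(.522-.021*.1535,-.022+.1535,.0515); print(proj("top",P),proj("scene",P))
E
```

```text
68.0 [ 0.5216 -0.0226  0.0247] F [ 0.8 -1.  -2.5] gap 0.0192 gf 58.8 q [-10.5  28.5 -25.7  35.8  -0.   78.3]
[[-0.0203  0.9998 -0.0009]
 [ 0.9998  0.0203  0.    ]
 [ 0.0001 -0.0009 -1.    ]]
turn wz units -0.01
yaw 1.16 shift units [ 0.012  0.008 -0.005]
top c [0.5202 0.1322] size [0.0123 0.0345] long axis deg 179.99
scene c [0.4453 0.1563] size [0.0106 0.0249] long axis deg 16.02
scene c [0.5202 0.014 ] size [0.0187 0.0305] long axis deg 101.48
scene c [0.5189 0.1312] size [0.015  0.0358] long axis deg 179.9
scene c [0.5251 0.1681] size [0.0334 0.052 ] long axis deg 15.4
scene c [0.6059 0.1865] size [0.0361 0.0437] long axis deg 98.86
[243.4283 204.4823] [220.6958 230.6874]
```

>>> move_arm(
  plan=[
    [0.15, 0, 0, 0, 0, 0, 1],
    [0.2, 0, 0, 0, 0, 0, 1],
    [0.2, 0, 0, 0, 0, 0, 1],
    [0.2, 0, 0, 0, 0, 0, 1],
    [0.1, 0, 0, 0, 0, 0, 1],
    [0, 0, 0, 0, 0, 0, 1],
  ],
)

```text
time_s: 68.7
ee_pos: [0.5211, 0.0212, 0.025]
eef_rot: [[-0.022, 1.0, -0.0], [1.0, 0.022, 0.0], [0.0, 0.0, -1.0]]
contact_force: [-0.3, -0.6, -2.0]
finger_gap: 0.019
grasp_force: 58.9
```

>>> move_arm(
  plan=[
    [0.1, 0, 0, 0, 0, 0, 1],
    [0.15, 0, 0, 0, 0, 0, 1],
    [0.15, 0, 0, 0, 0, 0, 1],
    [0.1, 0, 0, 0, 0, 0, 1],
  ],
)

```text
time_s: 69.1
ee_pos: [0.5205, 0.0458, 0.0249]
eef_rot: [[-0.021, 1.0, -0.0], [1.0, 0.021, 0.0], [0.0, -0.0, -1.0]]
contact_force: [0.2, -2.2, -1.9]
finger_gap: 0.0188
grasp_force: 58.9
```

>>> move_arm(
  plan=[
    [0.15, 0, 0, 0, 0, 0, 1],
    [0.2, 0, 0, 0, 0, 0, 1],
    [0.2, 0, 0, 0, 0, 0, 1],
    [0.2, 0, 0, 0, 0, 0, 1],
    [0, 0, 0, 0, 0, 0, 1],
  ],
)

```text
time_s: 69.6
ee_pos: [0.5197, 0.0843, 0.0249]
eef_rot: [[-0.022, 1.0, 0.0], [1.0, 0.022, 0.001], [0.001, 0.0, -1.0]]
contact_force: [-0.3, -0.7, -2.2]
finger_gap: 0.0193
grasp_force: 58.9
```

>>> move_arm(
  plan=[
    [0.2, 0, 0, 0, 0, 0, 1],
    [0.2, 0, 0, 0, 0, 0, 1],
    [0.2, 0, 0, 0, 0, 0, 1],
    [0.15, 0, 0, 0, 0, 0, 1],
    [0, 0, 0, 0, 0, 0, 1],
    [0, 0, 0, 0, 0, 0, 1],
  ],
)

```text
time_s: 70.2
ee_pos: [0.519, 0.1204, 0.0249]
eef_rot: [[-0.021, 1.0, 0.0], [1.0, 0.021, 0.0], [0.0, 0.0, -1.0]]
contact_force: [-0.1, -1.0, -2.8]
finger_gap: 0.0191
grasp_force: 58.8
```

```bash
python3 - <<'E'
from m import *
st(); snap("top","t9"); 
t=cv2.imread("pics/t9_full.png"); t0=cv2.imread("pics/t7_full.png")
d=cv2.absdiff(t,t0)[168:250,165:209].max(axis=2); m=((cv2.GaussianBlur(d,(3,3),0)>22)*255).astype(np.uint8)
for c in cv2.findContours(m,cv2.RETR_EXTERNAL,cv2.CHAIN_APPROX_NONE)[0]:
    if cv2.contourArea(c)>30:
        x,y,w,h=cv2.boundingRect(c); print((x+165,y+168,w,h),cast("top",(165+x,168+y),.05)[:2],cast("top",(165+x+w,168+y+h),.05)[:2])
E
```

```text
70.2 [0.519  0.1204 0.0249] F [-0.1 -1.  -2.8] gap 0.0191 gf 58.8 q [  5.2  29.4 -24.1  36.6   0.   94. ]
[[-0.0212  0.9998  0.    ]
 [ 0.9998  0.0212  0.0002]
 [ 0.0002  0.     -1.    ]]
(183, 200, 26, 50) [0.5406 0.3615] [0.3492 0.2601]
```

>>> move_arm(
  plan=[
    [-0.2, 0, 0, 0, 0, 0, 1],
    [-0.4, 0, 0, 0, 0, 0, 1],
    [-0.5, 0, 0, 0, 0, 0, 1],
    [-0.5, 0, 0, 0, 0, 0, 1],
    [-0.5, 0, 0, 0, 0, 0, 1],
    [-0.5, 0, 0, 0, 0, 0, 1],
    [-0.3, 0, 0, 0, 0, 0, 1],
    [0, 0, 0, 0, 0, 0, 1],
    [0, -0.4, 0, 0, 0, 0, 1],
    [0, -0.6, 0, 0, 0, 0, 1],
    [0, -0.6, 0, 0, 0, 0, 1],
    [0, -0.25, 0, 0, 0, 0, 1],
  ],
)

```text
time_s: 71.45
ee_pos: [0.426, -0.0256, 0.0246]
eef_rot: [[-0.021, 1.0, -0.003], [1.0, 0.021, 0.001], [0.001, -0.003, -1.0]]
contact_force: [0.0, 0.3, -2.8]
finger_gap: 0.019
grasp_force: 59.1
```

>>> move_arm(
  plan=[
    [0, 0, 0, 0, 0, 0, 1],
    [0, 0, 0, 0, 0, 0, 1],
  ],
)

```text
time_s: 71.65
ee_pos: [0.4305, -0.0265, 0.0253]
eef_rot: [[-0.021, 1.0, 0.001], [1.0, 0.021, -0.0], [-0.0, 0.001, -1.0]]
contact_force: [-0.0, 0.8, -2.2]
finger_gap: 0.0193
grasp_force: 59.0
```

```bash
python3 - <<'E'
from m import *
st(); rel([.4285,-.024,.0249],1.2)
snap("top","t10"); snap("scene","s10")
t=cv2.imread("pics/t10_full.png"); s=cv2.imread("pics/s10_full.png")
rects(t,(242,195,300,255),165,.0515,"top",8); rects(s,(195,205,290,280),215,.0515,"scene",8)
E
```

```text
71.65 [ 0.4305 -0.0265  0.0253] F [-0.   0.8 -2.2] gap 0.0193 gf 59.0 q [-13.3  20.9 -39.5  29.6   0.   75.5]
[[-0.0208  0.9998  0.0014]
 [ 0.9998  0.0208 -0.    ]
 [-0.0001  0.0014 -1.    ]]
turn wz units -0.0
yaw 1.19 shift units [ 0.051 -0.039  0.007]
top c [0.4293 0.1289] size [0.0113 0.0349] long axis deg 179.97
scene c [0.36   0.1583] size [0.016  0.0184] long axis deg 9.36
scene c [ 0.4339 -0.0498] size [0.0087 0.0148] long axis deg 48.55
scene c [0.4287 0.01  ] size [0.0177 0.0306] long axis deg 87.91
scene c [0.4276 0.1277] size [0.0146 0.0361] long axis deg 1.68
scene c [0.4319 0.1679] size [0.041  0.0559] long axis deg 16.02
scene c [0.5236 0.185 ] size [0.0544 0.067 ] long axis deg 93.68
scene c [0.6028 0.2024] size [0.0372 0.0766] long axis deg 98.86
```

Head in place. Push channel 0.

>>> move_arm(
  plan=[
    [0.2, -0.04, 0, 0, 0, 0, 1],
    [0.2, 0, 0, 0, 0, 0, 1],
    [0.2, 0, 0, 0, 0, 0, 1],
    [0.2, 0, 0, 0, 0, 0, 1],
    [0.1, 0, 0, 0, 0, 0, 1],
    [0, 0, 0, 0, 0, 0, 1],
  ],
)

```text
time_s: 72.35
ee_pos: [0.4266, 0.0191, 0.0249]
eef_rot: [[-0.022, 1.0, 0.0], [1.0, 0.022, 0.0], [0.0, 0.0, -1.0]]
contact_force: [-0.6, -0.3, -1.5]
finger_gap: 0.0189
grasp_force: 59.1
```

>>> move_arm(
  plan=[
    [0.15, 0, 0, 0, 0, 0, 1],
    [0.2, 0, 0, 0, 0, 0, 1],
    [0.2, 0, 0, 0, 0, 0, 1],
    [0.2, 0, 0, 0, 0, 0, 1],
    [0.2, 0, 0, 0, 0, 0, 1],
  ],
)

```text
time_s: 72.85
ee_pos: [0.4256, 0.0666, 0.025]
eef_rot: [[-0.021, 1.0, 0.0], [1.0, 0.021, -0.0], [-0.0, 0.0, -1.0]]
contact_force: [-0.2, -2.8, -1.4]
finger_gap: 0.0188
grasp_force: 59.1
```

>>> move_arm(
  plan=[
    [0.2, 0, 0, 0, 0, 0, 1],
    [0.2, 0, 0, 0, 0, 0, 1],
    [0.2, 0, 0, 0, 0, 0, 1],
    [0.2, 0, 0, 0, 0, 0, 1],
    [0.2, 0, 0, 0, 0, 0, 1],
    [0, 0, 0, 0, 0, 0, 1],
    [0, 0, 0, 0, 0, 0, 1],
  ],
)

```text
time_s: 73.55
ee_pos: [0.4245, 0.1161, 0.0249]
eef_rot: [[-0.021, 1.0, -0.0], [1.0, 0.021, 0.0], [0.0, -0.0, -1.0]]
contact_force: [0.0, 0.7, -2.6]
finger_gap: 0.0192
grasp_force: 59.1
```

```bash
python3 - <<'E'
from h import *
st(); rel([.4235+.021*.097,.216-.097,.0249],1.2)
E
```

```text
73.55 [0.4245 0.1161 0.0249] F [ 0.   0.7 -2.6] gap 0.0192 gf 59.1 q [  5.7  21.7 -38.1  30.2   0.   94.5]
[[-0.0214  0.9998 -0.0002]
 [ 0.9998  0.0214  0.0003]
 [ 0.0003 -0.0001 -1.    ]]
turn wz units 0.01
yaw 1.23 shift units [ 0.058  0.022 -0.   ]
```

>>> move_arm(
  plan=[
    [0.06, 0, 0, 0, 0, 0, 1],
    [0, 0, 0, 0, 0, 0, 1],
    [-0.3, 0, 0, 0, 0, 0, 1],
    [-0.5, 0, 0, 0, 0, 0, 1],
    [-0.5, 0, 0, 0, 0, 0, 1],
    [-0.5, 0, 0, 0, 0, 0, 1],
    [-0.5, 0, 0, 0, 0, 0, 1],
    [-0.4, 0, 0, 0, 0, 0, 1],
    [-0.2, 0, 0, 0, 0, 0, 1],
    [0, 0, 0, 0, 0, 0, 1],
  ],
)

```text
time_s: 74.55
ee_pos: [0.4277, -0.0272, 0.025]
eef_rot: [[-0.018, 1.0, 0.0], [1.0, 0.018, -0.0], [-0.0, 0.0, -1.0]]
contact_force: [-0.3, -0.3, -2.2]
finger_gap: 0.0189
grasp_force: 59.1
```

>>> move_arm(
  plan=[
    [0, 0.3, 0, 0, 0, 0, 1],
    [0, 0.6, 0, 0, 0, 0, 1],
    [0, 0.7, 0, 0, 0, 0, 1],
    [0, 0.7, 0, 0, 0, 0, 1],
    [0, 0.7, 0, 0, 0, 0, 1],
    [0, 0.5, 0, 0, 0, 0, 1],
    [0, 0.2, 0, 0, 0, 0, 1],
    [0, 0, 0, 0, 0, 0, 1],
    [0, 0, 0, 0, 0, 0, 1],
  ],
)

```text
time_s: 75.45
ee_pos: [0.6115, -0.0214, 0.0244]
eef_rot: [[-0.021, 1.0, -0.002], [1.0, 0.021, 0.0], [0.0, -0.002, -1.0]]
contact_force: [0.3, 0.1, -2.1]
finger_gap: 0.019
grasp_force: 59.1
```

```bash
python3 - <<'E'
from m import *
st(); rel([.614,-.020,.0249],1.2)
snap("top","t11"); snap("scene","s11")
t=cv2.imread("pics/t11_full.png"); s=cv2.imread("pics/s11_full.png")
rects(t,(242,165,300,235),165,.0515,"top",8); 
a=t[155:265,155:320]; b=s[185:300,110:310]
cv2.imwrite("pics/c11.png",np.vstack([cv2.resize(a,(450,300),interpolation=cv2.INTER_CUBIC),cv2.resize(b,(450,259),interpolation=cv2.INTER_CUBIC)]))
E
```

```text
75.45 [ 0.6115 -0.0214  0.0244] F [ 0.3  0.1 -2.1] gap 0.019 gf 59.1 q [ -8.9  36.3 -10.7  43.1   0.   79.9]
[[-0.0214  0.9998 -0.0016]
 [ 0.9998  0.0214  0.0004]
 [ 0.0004 -0.0016 -1.    ]]
turn wz units 0.01
yaw 1.23 shift units [ 0.028  0.052 -0.01 ]
top c [0.6097 0.1322] size [0.0124 0.0342] long axis deg 179.99
```

View pics/c11.png

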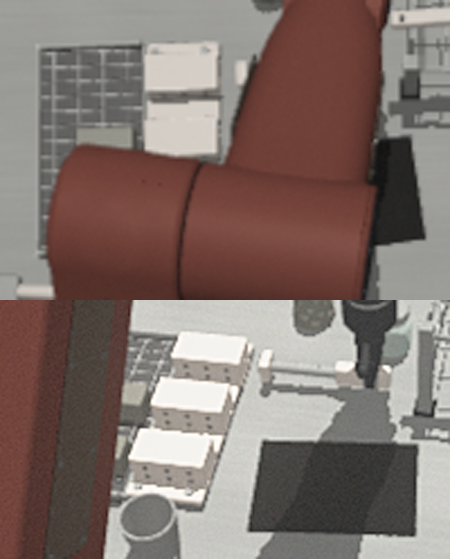

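c11 shows two ash-grey cheeses on the tray beyond the middle and near moulds, at about (135,395) and (122,448). The pusher head is lined up with the far mould. I push that one too, in case its cheese is there.

>>> move_arm(
  plan=[
    [0.2, 0.03, 0, 0, 0, 0, 1],
    [0.2, 0, 0, 0, 0, 0, 1],
    [0.2, 0, 0, 0, 0, 0, 1],
    [0.2, 0, 0, 0, 0, 0, 1],
    [0.1, 0, 0, 0, 0, 0, 1],
    [0, 0, 0, 0, 0, 0, 1],
  ],
)

```text
time_s: 76.15
ee_pos: [0.613, 0.0236, 0.025]
eef_rot: [[-0.022, 1.0, -0.0], [1.0, 0.022, 0.0], [0.0, -0.0, -1.0]]
contact_force: [-1.0, 0.0, -3.0]
finger_gap: 0.0189
grasp_force: 59.1
```

>>> move_arm(
  plan=[
    [0.15, 0, 0, 0, 0, 0, 1],
    [0.2, 0, 0, 0, 0, 0, 1],
    [0.2, 0, 0, 0, 0, 0, 1],
    [0.2, 0, 0, 0, 0, 0, 1],
    [0.2, 0, 0, 0, 0, 0, 1],
  ],
)

```text
time_s: 76.65
ee_pos: [0.612, 0.0711, 0.0249]
eef_rot: [[-0.021, 1.0, -0.0], [1.0, 0.021, 0.0], [0.0, -0.0, -1.0]]
contact_force: [0.8, 0.5, -2.2]
finger_gap: 0.019
grasp_force: 59.1
```

>>> move_arm(
  plan=[
    [0.2, 0, 0, 0, 0, 0, 1],
    [0.2, 0, 0, 0, 0, 0, 1],
    [0.2, 0, 0, 0, 0, 0, 1],
    [0.2, 0, 0, 0, 0, 0, 1],
    [0.2, 0, 0, 0, 0, 0, 1],
    [0, 0, 0, 0, 0, 0, 1],
    [0, 0, 0, 0, 0, 0, 1],
  ],
)

```text
time_s: 77.35
ee_pos: [0.611, 0.1202, 0.0249]
eef_rot: [[-0.021, 1.0, -0.0], [1.0, 0.021, -0.0], [-0.0, -0.0, -1.0]]
contact_force: [0.1, 0.1, -2.1]
finger_gap: 0.0188
grasp_force: 59.1
```

```bash
python3 - <<'E'
from h import *
st(); rel([.6089+.021*.097,.2195-.097,.0249],1.2)
E
```

```text
77.35 [0.611  0.1202 0.0249] F [ 0.1  0.1 -2.1] gap 0.0188 gf 59.1 q [ 4.4 37.1 -8.9 44.  -0.  93.2]
[[-0.021   0.9998 -0.    ]
 [ 0.9998  0.021  -0.0002]
 [-0.0002 -0.     -1.    ]]
turn wz units 0.0
yaw 1.21 shift units [ 0.046 -0.001 -0.   ]
```

>>> move_arm(
  plan=[
    [-0.3, 0, 0, 0, 0, 0, 1],
    [-0.5, 0, 0, 0, 0, 0, 1],
    [-0.5, 0, 0, 0, 0, 0, 1],
    [-0.5, 0, 0, 0, 0, 0, 1],
    [-0.5, 0, 0, 0, 0, 0, 1],
    [-0.5, 0, 0, 0, 0, 0, 1],
    [-0.2, 0, 0, 0, 0, 0, 1],
    [0, 0, -0.4, 0, 0, 0, 1],
    [0, 0, -0.6, 0, 0, 0, 1],
    [0, 0, -0.5, 0, 0, -0.6, 1],
    [0, 0, 0, 0, 0, -0.6, 1],
    [0, 0, 0, 0, 0, 0, 1],
  ],
)

```text
time_s: 78.55
ee_pos: [0.6145, -0.0304, 0.1008]
eef_rot: [[-0.125, 0.992, 0.001], [0.992, 0.125, -0.0], [-0.0, 0.001, -1.0]]
contact_force: [-0.8, -0.1, -2.1]
finger_gap: 0.0188
grasp_force: 59.2
```

```bash
python3 - <<'E'
from h import *
st(); rel([.4435,-.068,.0104],7.2)
E
```

```text
78.55 [ 0.6145 -0.0304  0.1008] F [-0.8 -0.1 -2.1] gap 0.0188 gf 59.2 q [-9.6 31.7 -5.8 52.4 -0.  73.2]
[[-0.1252  0.9921  0.0014]
 [ 0.9921  0.1252 -0.0003]
 [-0.0004  0.0014 -1.    ]]
turn wz units -0.0
yaw 7.19 shift units [-0.317 -3.488  1.807]
```

>>> move_arm(
  plan=[
    [-0.05, -0.4, 0, 0, 0, 0, 1],
    [-0.06, -0.7, 0, 0, 0, 0, 1],
    [-0.06, -0.7, 0, 0, 0, 0, 1],
    [-0.06, -0.7, 0, 0, 0, 0, 1],
    [-0.06, -0.6, 0, 0, 0, 0, 1],
    [-0.03, -0.39, 0, 0, 0, 0, 1],
    [0, 0, 0.4, 0, 0, 0, 1],
    [0, 0, 0.5, 0, 0, 0, 1],
    [0, 0, 0.4, 0, 0, 0, 1],
    [0, 0, 0.2, 0, 0, 0, 1],
    [0, 0, 0.1, 0, 0, 0, 1],
    [0, 0, 0, 0, 0, 0, 1],
  ],
)

```text
time_s: 79.75
ee_pos: [0.4427, -0.0676, 0.0196]
eef_rot: [[-0.124, 0.992, -0.001], [0.992, 0.124, 0.0], [0.0, -0.001, -1.0]]
contact_force: [-0.1, 0.3, -2.0]
finger_gap: 0.0185
grasp_force: 59.2
```

```bash
python3 - <<'E'
from m import *
st(); rel([.4435,-.068,.0104],7.2)
E
```

```text
79.75 [ 0.4427 -0.0676  0.0196] F [-0.1  0.3 -2. ] gap 0.0185 gf 59.2 q [-18.   22.9 -37.2  29.9  -0.   64.8]
[[-0.1244  0.9922 -0.0009]
 [ 0.9922  0.1244  0.0003]
 [ 0.0004 -0.0008 -1.    ]]
turn wz units -0.01
yaw 7.15 shift units [-0.011  0.014  0.185]
```

>>> move_arm(
  plan=[
    [0, 0, 0.08, 0, 0, 0, 1],
    [0, 0, 0.06, 0, 0, 0, 1],
    [0, 0, 0.04, 0, 0, 0, 1],
    [0, 0, 0.01, 0, 0, 0, 1],
    [0, 0, 0, 0, 0, 0, 1],
    [0, 0, 0, 0, 0, 0, 1],
  ],
)

```text
time_s: 80.35
ee_pos: [0.4431, -0.0676, 0.0105]
eef_rot: [[-0.125, 0.992, 0.0], [0.992, 0.125, 0.0], [0.0, 0.0, -1.0]]
contact_force: [0.2, 0.2, -1.9]
finger_gap: 0.0188
grasp_force: 59.2
```

>>> move_arm(
  plan=[
    [0, 0, 0.02, 0, 0, 0, 1],
    [0, 0, 0.01, 0, 0, 0, 1],
    [0, 0, 0, 0, 0, 0, 1],
  ],
)

```text
time_s: 80.65
ee_pos: [0.4432, -0.0676, 0.0103]
eef_rot: [[-0.125, 0.992, 0.001], [0.992, 0.125, -0.0], [-0.0, 0.001, -1.0]]
contact_force: [-8.2, 0.7, 25.2]
finger_gap: 0.0191
grasp_force: 63.3
```

>>> move_arm(
  plan=[
    [0, 0, 0, 0, 0, 0, -1],
    [0, 0, 0, 0, 0, 0, -1],
    [0, 0, 0, 0, 0, 0, -1],
    [0, 0, 0, 0, 0, 0, -1],
    [0, 0, 0, 0, 0, 0, -1],
    [0, 0, 0, 0, 0, 0, -1],
    [0, 0, -0.2, 0, 0, 0, -1],
    [0, 0, -0.5, 0, 0, 0, -1],
    [0, 0, -0.8, 0, 0, 0, -1],
    [0, 0, -0.8, 0, 0, 0, -1],
    [0, 0, -0.8, 0, 0, 0, -1],
    [0, 0, -0.8, 0, 0, 0, -1],
  ],
)

```text
time_s: 81.85
ee_pos: [0.4426, -0.0675, 0.2065]
eef_rot: [[-0.125, 0.992, 0.001], [0.992, 0.125, -0.0], [-0.0, 0.001, -1.0]]
contact_force: [1.5, 0.5, -0.6]
finger_gap: 0.0853
grasp_force: 0.0
```

>>> move_arm(
  plan=[
    [-0.4, 0, 0, 0, 0, 0, -1],
    [-0.7, 0, 0, 0, 0, 0, -1],
    [-0.8, 0, 0, 0, 0, 0, -1],
    [-0.8, 0, 0, 0, 0, 0, -1],
    [-0.8, 0, 0, 0, 0, 0, -1],
    [-0.8, 0, 0, 0, 0, 0, -1],
    [-0.5, 0, 0, 0, 0, 0, -1],
    [0, 0, 0, 0, 0, 0, -1],
    [0, 0, 0, 0, 0, 0, -1],
  ],
)

```text
time_s: 82.75
ee_pos: [0.4726, -0.3056, 0.2042]
eef_rot: [[-0.124, 0.992, -0.0], [0.992, 0.124, 0.001], [0.001, -0.0, -1.0]]
contact_force: [-0.4, 0.3, 0.4]
finger_gap: 0.0858
grasp_force: 0.0
```

```bash
python3 - <<'E'
from m import *
st(); snap("top","t12"); snap("scene","s12")
t=cv2.imread("pics/t12_full.png"); s=cv2.imread("pics/s12_full.png")
rects(t,(245,200,310,255),165,.037,"top",8); rects(s,(222,225,300,290),225,.037,"scene",8)
a=t[90:290,130:430]; b=s[110:320,110:450]
cv2.imwrite("pics/c12.png",np.vstack([cv2.resize(a,(450,300),interpolation=cv2.INTER_CUBIC),cv2.resize(b,(450,278),interpolation=cv2.INTER_CUBIC)]))
E
```

```text
82.75 [ 0.4726 -0.3056  0.2042] F [-0.4  0.3  0.4] gap 0.0858 gf 0.0 q [-40.3  21.7  -5.7  62.7   0.   42.5]
[[-0.1241  0.9923 -0.0003]
 [ 0.9923  0.1241  0.0006]
 [ 0.0006 -0.0003 -1.    ]]
top c [ 0.4428 -0.0537] size [0.0179 0.0818] long axis deg 97.16
scene c [0.4236 0.0287] size [0.0074 0.0879] long axis deg 97.65
scene c [ 0.4399 -0.0559] size [0.0189 0.0792] long axis deg 97.24
scene c [0.4221 0.0846] size [0.0141 0.0338] long axis deg 7.05
scene c [ 0.4295 -0.1215] size [0.0108 0.1444] long axis deg 6.79
scene c [0.4839 0.0175] size [0.082  0.2289] long axis deg 119.59
```

View pics/c12.png

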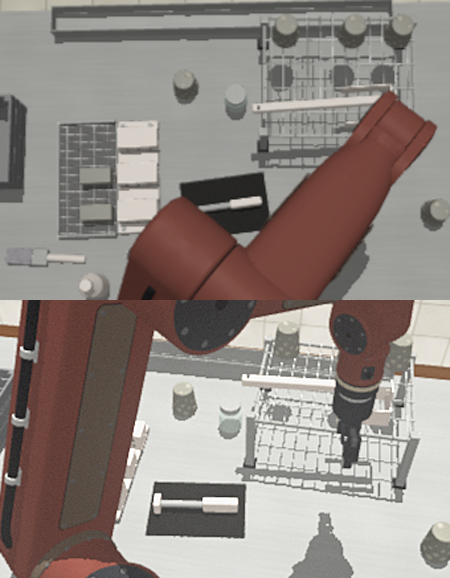

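c12 shows both cheeses out on the tray at (95,176) and (95,212), clear of the moulds. The three moulds are in the cradle, the pusher is lying on the mat, and the scoop is on the shelf. Handing in.

```bash
python3 -c "
from station import manip
print(manip.sign_off())"
```

```text
the job is handed in; nothing more can be done
None
```

The job is handed in, with no verdict returned. At the last look all three moulds lay in the cradle, the two cheeses present (the third mould was empty) were out on the tray, the scoop was on the shelf and the pusher on its mat.

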